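# Rebuild the slip strainer and lock its cap

### The job

Rebuild the slip strainer: slide the steel spacer down the post onto the screen plate and then the brass clamp ring onto the spacer, lowering each one gently and not letting it fall. Then fit the blue winged cap: feel for the angle at which its slot passes over the T-head of the post, press it down against the spring, turn it a quarter turn and let it come up until the T-head sits in the cap's cross groove and keeps the stack clamped. Never force anything, and leave the mug, the mould and the bowl where they stand.

Things in the scene. Friction and masses are not known exactly. Their poses are not given: they have to be found in the camera images.
- strainer: Bottom casting of the slip strainer, fixed to the bench: aluminium flange 120 mm across, 10 mm thick, outlet stub towards its +x. Origin on the post's axis at bench height, z up. The upright steel post is 20 mm in diameter up to 59 mm above the bench, then tapers to a neck of 6 mm at 63 mm, which carries the T-head.
- head (a point): Point on the post's axis at the top of the T-head, 81 mm above the bench; axes as the casting's. The T-head is a bar 19 mm long, 7 mm wide and 7 mm high (underside at 74 mm), its top edges bevelled by 1 mm. The post does not turn, but was screwed in to wherever it tightened: the bar's long direction may lie at any angle and is not measured.
- plate (a joint): How far the screen plate (steel, perforated, 76 mm across, 6 mm thick, round the post) is pressed down against the spring under it, m: 0 free, with its upper face 28 mm above the bench; 0.0075 spring solid. Preload 7 N, then 1 N per mm; it carries the resting parts at 0. Cap locked in its groove: 0.003; T-head on the lands beside the groove: 0.0055.
- spacer: Steel spacer sleeve, loose on the bench: outer diameter 36 mm, bore 23 mm, 22 mm high, about 80 g, the same either way up. Origin at the centre of its underside, z up along its axis. It goes on the post first.
- clamp_ring: Brass clamp ring, loose on the bench: outer diameter 50 mm, bore 23 mm, 14 mm high, about 100 g, the same either way up. Origin at the centre of its underside, z up along its axis. It goes on the post second, on the spacer.
- cap: Blue cap, loose on the bench, about 90 g: a disc 56 mm in diameter and 15.5 mm high with two upright wings. Origin at the centre of its underside, z up. The wings are flat plates 30 mm long (along the cap's x) and 6 mm thick, from 14.5 to 38.5 mm above the underside; outer faces at y = -21 and +21 mm (grip 42 mm across y). Alike after a half turn.
- cap_slot (a point): Centre of the cap's slot, 8 mm above its underside, at the roof of a round recess 30 mm across; axes as the cap's. The slot goes through the 5 mm roof, 22 mm along x, 10 mm along y: it passes the T-head within about 0.16 rad. On the roof stand lands 2.5 mm high, parted by a groove 10 mm wide along y, at right angles to the slot.
- cap_top (a point): Centre of the cap's upper face, 15.5 mm above its underside; axes as the cap's. Underside above the bench: 73 mm resting on the T-head; 64 mm slipped over it, on the clamp ring; below 58.5 mm (pressed with 7 to 10 N) the lands clear the head and it turns, either way; 56.5 mm spring solid; after 1.57 rad (within 0.16) it rises into the groove, 61 mm.
- mug: Unfired clay mug, 80 mm across, 85 mm high, handle at its +y; a bystander. Origin at the centre of its underside.
- mould: Round plaster mould with a red band, 100 mm across, 60 mm high; a bystander. Origin at the centre of its underside.
- bowl: Blue bowl, 110 mm across, 45 mm high; a bystander. Origin at the centre of its underside.
Not all that is in view belongs to the job. Of the things shaped like the spacer, the steel one is meant.

How it is judged (in metres and radians):
On the way, in this order (a step that is already met when the one before it is completed fails the run):
1. the spacer sits on the screen plate, round the post (z of spacer in the frame of strainer between 0.0265 and 0.0295 m and horizontal distance between spacer and strainer below 0.004 m and angle between spacer's own z axis and vertical below 0.06 rad), for 0.2 s.
2. the clamp ring sits on the spacer, round the post (all of step 1 and z of clamp_ring in the frame of strainer between 0.0485 and 0.0515 m and horizontal distance between clamp_ring and strainer below 0.004 m and angle between clamp_ring's own z axis and vertical below 0.06 rad), for 0.2 s.
3. the cap is down over the T-head, on the clamp ring (z of cap in the frame of strainer below 0.0655 m and horizontal distance between cap and strainer below 0.004 m and angle between cap's own z axis and vertical below 0.1 rad), for 0.1 s.
At the end, for the whole second after the job is handed in: Spacer on the screen plate, clamp ring on it, cap on that, released and at rest, within 4 mm of the post axis and 0.06 rad of upright; the T-head lies in the cap groove and holds the stack 1.8 to 4.2 mm down against the spring, undersides at 25, 47 and 61 mm (within 2 mm) (value of joint plate between 0.0018 and 0.0042 m and z of spacer in the frame of strainer between 0.023 and 0.027 m and horizontal distance between each of spacer, clamp_ring, cap and strainer below 0.004 m and angle between each of spacer, clamp_ring, cap's own z axis and vertical below 0.06 rad and z of clamp_ring in the frame of strainer between 0.045 and 0.049 m and z of cap in the frame of strainer between 0.059 and 0.063 m and linear speed of each of spacer, clamp_ring, cap below 0.01 m/s); the robot touches nothing.
It fails at once if the cap is forced against the T-head or post with more than 30 N (contact force between cap and strainer above 30 N).
It fails at once if the spacer or the stack on it is pressed onto the strainer with more than 25 N (contact force between spacer and strainer above 25 N).
It fails at once if the clamp ring is forced against the post with more than 25 N (contact force between clamp_ring and strainer above 25 N).
It fails at once if the spacer or the clamp ring falls down the post (faster than 0.35 m/s) ((horizontal distance between spacer and strainer below 0.006 m and height (world z) of spacer below 0.078 m and linear speed of spacer above 0.35 m/s) or (horizontal distance between clamp_ring and strainer below 0.006 m and height (world z) of clamp_ring below 0.078 m and linear speed of clamp_ring above 0.35 m/s)).
It fails at once if the mug, the mould or the bowl is moved more than 20 mm (distance of any of mug, mould, bowl from where it was at the start of the episode above 0.02 m).
It also fails if it takes over 72 s, if anything falls off the work surface, if the arm or the gripper's body presses on something with over 40 N, if the wrist force passes 120 N, or if a joint passes its speed limit or range.

### The arm

A 7-joint arm with a two-finger parallel gripper is mounted at the origin on the work surface. World frame = base frame: x ahead of the robot, y to its left, z up, the work surface at z = 0. Lengths are in m, angles in degrees, forces in N, time in s.
With the tool pointing down it reaches from about 0.4 to 0.875 m from the base axis. Payload 6.5 kg.
Tool frame: the origin (TCP) lies at the very end of the fingers, on their centre line; the grasp point (between the pads) lies 19 mm behind it (manip.grasp_offset is the z of the grasp point in the tool frame, in m); z points along the fingers, y is the line along which they close (so a half turn about z gives the same grasp; the last joint's range is limited). The gripper opens to 88 mm and grips with 3 to 60 N. Pads are 18 mm wide; open, the fingers measure 123 mm over their backs; the gripper's body (75 mm by 187 mm) begins 45 mm behind the grasp point.
Start: joints at [-71.287, 30.733, -0.252, 88.115, 0.149, 61.152, -4.079], TCP at [0.249, 0.6, 0.239] pointing down, gripper open.
Joint ranges: [-154.64, 154.64], [-21.42, 123.67], [-72.66, 72.17], [13.99, 137.28], [-74.86, 254.86], [10.95, 109.41], [-158.01, 158.01]. Speed limits (degrees/s): [136.94, 136.94, 180, 180, 180, 180, 180].

### API

Orientations are given as [roll, pitch, yaw] about the fixed x, y, z axes, in that order (R = Rz(yaw) Ry(pitch) Rx(roll)).
In Python, from workcell import manip, optics gives the robot as it stands. The module is installed in compiled form; this text tells all that it offers.
- The arm moves only by the tool drive_tool, never from a script. Its argument "series" is a list of rows, each an object of numbers: "hand": the opening, from -1 (shut) to 1 (fully open); "dx", "dy", "dz": the shift along the tool's x, y, z in m; "twist": the turn about the tool's z in degrees. A call has 1 to 8 rows; each row is the pose to reach, as a shift and turn from the pose commanded when the call began, along the tool's axes at that moment; what a row does not reach only later rows make up. A row lasts 1/12 s, in which the tool goes at most 41.7 mm and 7.16 degrees, less where a joint would pass 70% of its speed; a pose out of reach is approached as far as the arm can. A call with a gripper value outside its range is refused whole. The fingers move at their own pace and stop on an object; "squeeze" is the grip in N (left out, the last holds). Time passes only in rows, so rows that repeat a pose let the fingers close. It gives the time, the measured TCP pose, the force, the opening and the grip force at its end, in the units of the state.
- manip.get_state(): the state, without advancing time (a new reading comes with each control period).
- optics.read_camera(name): name is "side" or "top"; returns a dict with "color" (420x560x3 uint8, blue, green, red), "intrinsics" (3x3 intrinsics, pixels), "camera_from_world" (4x4, takes a point from world to camera coordinates). Camera axes: x right, y down, z forward; pixel columns grow to the right and rows downward; lengths in m; the calibration is good to about 2 mm. A picture is of the moment at which its call begins. There is no depth.
- manip.finish_job(): hands the job in; it is judged then, once.
Trained networks look in a picture, given as the dict that the camera call returned (one of the last four; its "shot" number tells which), for a name from the list of things; names that differ only in an ending like _2 or _b are one class to them, and where a whole thing is asked for, a point or a joint stands for the part that bears it (a point fixed in the world has none). Each returns a list of dicts, best first, with "p" (0 to 1); they miss things now and then, are a little off and sometimes report something else, mostly with a low value. They report only what shows in the picture. A call takes as long as a camera call. They do not tell look-alikes from the thing itself.
- optics.spot_in(thing, picture): "point" ([x, y, z] in m, in world coordinates, good to about 4 mm: the middle of the surface that is visible of it).
- optics.regions_of(thing, picture): "pixels" (420x560 bool, what is visible of it).
The state is a dict: "t": time; "joint_positions": joint angles; "dq": joint speeds; "joint_torque": joint torques, N m; "tcp_pos": TCP position; "tcp_rot": TCP orientation; "wrist_force": force on the tool from outside, world axes, zero at the start; "ft_torque": the same for the moment, N m; "opening": finger opening in m; "grasp_force": force on a finger pad.
Only numpy, scipy, OpenCV 4.12 (cv2) and the standard library are available. Lean on these libraries where they do the work, as an engineer would, in place of code of your own. Each camera call takes 0.05 s, during which the arm holds its last target. There are 200 camera calls.

## Working session

There is one attempt and no reset: what is moved stays moved. The work goes in short steps, Python scripts to look and compute and a tool call to move; the robot and the scene stay as the last step left them, time stands still between calls to the robot, and variables do not carry over. Pictures are saved under pics/ and viewed, at most 10 in all, crops included, and the job is handed in when it is done.

Besides the shell and the picture viewer there is one more tool, called by a JSON object that holds its "fn" and its "kwargs", one argument or row to a line. drive_tool: Moves the arm, as the interface text tells. Its arguments: {"type":"object","properties":{"series":{"type":"array","items":{"type":"object","properties":{"hand":{"type":"number"},"dx":{"type":"number"},"dy":{"type":"number"},"dz":{"type":"number"},"twist":{"type":"number"}}}},"squeeze":{"type":"number"}},"required":["series"]}

```bash
mkdir -p pics
cat > h.py <<'E'
import numpy as np, cv2
from workcell import manip, optics
def proj(c,p):
    q=c["camera_from_world"]@np.r_[p,1]; u=c["intrinsics"]@q[:3]; return u[:2]/u[2]
def ray(c,px,z):
    M=np.linalg.inv(c["camera_from_world"]); o=M[:3,3]
    d=M[:3,:3]@np.linalg.inv(c["intrinsics"])@np.array([px[0],px[1],1.]); return o+d*(z-o[2])/d[2]
E
python3 - <<'E'
from h import *
np.set_printoptions(precision=4,suppress=True)
s=manip.get_state(); print(s["t"],s["tcp_pos"],s["tcp_rot"],s["opening"])
im=[]
for n in ("side","top"):
    c=optics.read_camera(n); cv2.imwrite(f"pics/{n}0.png",c["color"])
    M=np.linalg.inv(c["camera_from_world"]); print(n,M[:3,3],M[:3,2])
    for t in ("strainer","head","spacer","clamp_ring","cap","cap_slot","mug","mould","bowl"):
        for d in optics.spot_in(t,c)[:3]: print(t,round(d["p"],2),np.array(d["point"]),proj(c,d["point"]).round())
E
```

```text
0.0 [0.2486 0.5999 0.2379] [-179.9041    0.0068  157.5006] 0.0879320442966143
side [0.4028 0.8499 0.861 ] [ 0.1106 -0.7364 -0.6674]
strainer 0.57 [ 0.5185 -0.1076  0.0101] [286. 198.]
head 0.94 [ 0.5175 -0.1046  0.0119] [287. 198.]
head 0.36 [0.4658 0.0823 0.0149] [301. 257.]
head 0.28 [0.6181 0.3523 0.0463] [200. 351.]
spacer 0.77 [0.4648 0.0828 0.0157] [301. 257.]
spacer 0.77 [0.412  0.0124 0.0162] [328. 235.]
spacer 0.7 [0.3441 0.0498 0.02  ] [359. 249.]
cap 0.7 [0.4495 0.2326 0.0153] [302. 315.]
cap_slot 0.86 [0.45   0.2326 0.0143] [301. 315.]
cap_slot 0.54 [ 0.5197 -0.1049  0.0093] [286. 199.]
mug 0.76 [0.6969 0.0377 0.0578] [198. 219.]
mould 0.67 [0.6183 0.354  0.0452] [199. 352.]
bowl 0.97 [ 0.4099 -0.3531  0.0275] [337. 136.]
top [0.331  0.015  1.1691] [ 0.1766 -0.0025 -0.9843]
strainer 0.7 [ 0.5183 -0.1127  0.012 ] [314. 215.]
head 0.9 [ 0.5144 -0.1169  0.0112] [315. 216.]
head 0.41 [0.4493 0.2193 0.0165] [204. 236.]
spacer 0.56 [0.3488 0.0423 0.0229] [262. 271.]
spacer 0.54 [0.4126 0.0015 0.02  ] [276. 249.]
clamp_ring 0.47 [0.6197 0.1743 0.0167] [221. 181.]
cap 0.56 [0.4485 0.2214 0.0128] [203. 236.]
cap_slot 0.62 [ 0.5099 -0.1172  0.0302] [316. 217.]
cap_slot 0.6 [0.4487 0.2201 0.0153] [204. 236.]
mug 0.93 [0.7094 0.0207 0.0376] [271. 152.]
mould 0.82 [0.6129 0.3488 0.0435] [162. 180.]
bowl 0.88 [ 0.409  -0.3447  0.0229] [393. 252.]
```

Run:
```python
import cv2,numpy as np
a=cv2.imread("pics/top0.png")[140:300,130:420]; a=cv2.resize(a,None,fx=2.7,fy=2.7,interpolation=2)
cv2.imwrite("pics/tc.png",a)
b=cv2.imread("pics/side0.png")[150:350,180:400]; cv2.imwrite("pics/sc.png",cv2.resize(b,None,fx=2.9,fy=2.9,interpolation=2))
```

```text
(no output)
```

View pics/tc.png

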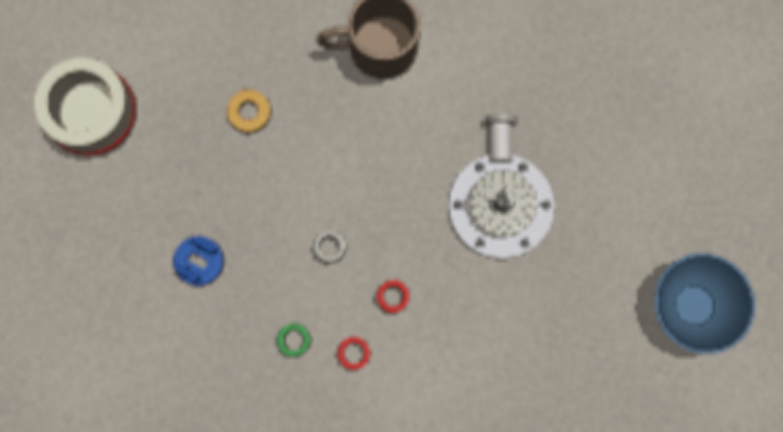

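View pics/sc.png

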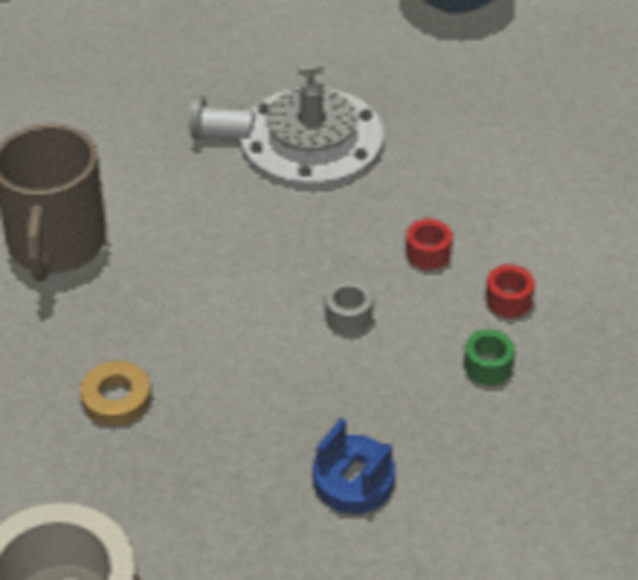

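The spacer-shaped things in the top view are red (275,250), red (261,271), green (239,266) and grey steel (252,231). The grey one is meant, and the enlarged crop confirms it. The brass ring is at (222,181) and the cap stands upright at (203,236). Next I'll fit precise positions from both cameras.

```bash
cat >> h.py <<'E'
from scipy.optimize import minimize
S=8
def cyl(x,y,z0,z1,r):
    a=np.linspace(0,2*np.pi,48,endpoint=False)
    return np.array([[x+r*np.cos(t),y+r*np.sin(t),z] for z in(z0,z1) for t in a])
def cover(c,hulls,box):
    x0,y0,w,h=box; m=np.zeros((h*S,w*S),np.uint8)
    for H in hulls:
        p=np.array([(proj(c,q)-[x0,y0]+.5)*S for q in H],np.float32)
        cv2.fillConvexPoly(m,np.round(cv2.convexHull(p)[:,0]*16).astype(np.int32),255,shift=4)
    return cv2.resize(m,(w,h),interpolation=cv2.INTER_AREA)/255.
def fit(c,mask,model,p0,ign=None):
    g=proj(c,[p0[0],p0[1],.03]); box=(int(g[0])-35,int(g[1])-35,70,70); x0,y0,w,h=box
    M=mask[y0:y0+h,x0:x0+w].astype(float); W=np.ones_like(M) if ign is None else ign(c,box)
    f=lambda p:(W*abs(cover(c,model(p),box)-M)).sum()
    best=min((minimize(f,q,method="Nelder-Mead",options=dict(initial_simplex=np.array([q]+[np.array(q)+d for d in np.diag([.008,.008]+[.5]*(len(q)-2))]),xatol=1e-4,fatol=.05)) for q in ([list(p0)] if len(p0)==2 else [[p0[0],p0[1],t] for t in np.linspace(0,3.14,7)[:-1]])),key=lambda r:r.fun)
    return best.x,best.fun,M.sum()
def cap_model(p):
    x,y,t=p; R=np.array([[np.cos(t),-np.sin(t)],[np.sin(t),np.cos(t)]]); out=[cyl(x,y,0,.0155,.028)]
    for s in(-1,1):
        out.append(np.array([[*(R@[a,s*b]+[x,y]),z] for a in(-.015,.015) for b in(.015,.021) for z in(.0145,.0385)]))
    return out
E
python3 - <<'E'
from h import *
np.set_printoptions(precision=4,suppress=True)
def fill(m):
    cs,_=cv2.findContours(m.astype(np.uint8),cv2.RETR_EXTERNAL,cv2.CHAIN_APPROX_NONE); o=np.zeros(m.shape,np.uint8); cv2.drawContours(o,[max(cs,key=cv2.contourArea)],-1,1,-1); return o>0
def win(c,p,m,r=30):
    g=proj(c,[*p,.02]).astype(int); o=np.zeros_like(m); s=np.s_[max(g[1]-r,0):g[1]+r,g[0]-r:g[0]+r]; o[s]=m[s]; return o
for n in("top","side"):
    c=optics.read_camera(n); I=c["color"].astype(int); B,G,R=I[...,0],I[...,1],I[...,2]
    br=(R-B>60)&(G-B>25); bl=(B-R>40)
    print(n,"ring",fit(c,fill(win(c,[.62,.174],br)),lambda p:[cyl(*p,0,.014,.025)],[.62,.174]))
    print("cap",fit(c,fill(win(c,[.449,.224],bl)),cap_model,[.449,.224]))
    for d in optics.regions_of("spacer",c)[:5]:
        m=np.array(d["pixels"]); ys,xs=np.nonzero(m); col=I[m].mean(0)
        print("sp?",round(d["p"],2),xs.mean().round(1),ys.mean().round(1),col.round())
        if np.ptp(col)<35 and len(xs)<600: print("spacer",fit(c,fill(m),lambda p:[cyl(*p,0,.022,.018)],[.465,.08]))
    for d in optics.regions_of("strainer",c)[:1]:
        m=np.array(d["pixels"]); 
        def ign(c,box,ang=0):
            w=1-(cover(c,[np.array([[.518+a,-.11+b,z] for a in(.03,.14) for b in(-.022,.022) for z in(0,.04)])],box)>0); return w
        print("str",m.sum(),fit(c,fill(m),lambda p:[cyl(*p,0,.01,.06),cyl(*p,.02,.028,.038),cyl(*p,0,.06,.01),cyl(*p,.06,.081,.004)],[.518,-.11],ign))
        # stub direction
        q=[ray(c,(x,y),.02) for y,x in zip(*np.nonzero(m))]; q=np.array([a for a in q if np.hypot(a[0]-.518,a[1]+.11)>.075]); print("stub",len(q),q.mean(0) if len(q) else "")
    for t in("mug","mould","bowl"):
        pass
E
```

```text
top ring (array([0.6244, 0.1741]), np.float64(23.95686274509804), np.float64(197.0))Traceback (most recent call last):
  File "<stdin>", line 11, in <module>
  File "h.py", line 23, in fit
    best=min((minimize(f,q,method="Nelder-Mead",options=dict(initial_simplex=np.array([q]+[np.array(q)+d for d in np.diag([.008,.008]+[.5]*(len(q)-2))]),xatol=1e-4,fatol=.05)) for q in ([list(p0)] if len(p0)==2 else [[p0[0],p0[1],t] for t in np.linspace(0,3.14,7)[:-1]])),key=lambda r:r.fun)
  File "h.py", line 23, in <genexpr>
    best=min((minimize(f,q,method="Nelder-Mead",options=dict(initial_simplex=np.array([q]+[np.array(q)+d for d in np.diag([.008,.008]+[.5]*(len(q)-2))]),xatol=1e-4,fatol=.05)) for q in ([list(p0)] if len(p0)==2 else [[p0[0],p0[1],t] for t in np.linspace(0,3.14,7)[:-1]])),key=lambda r:r.fun)
              ~~~~~~~~^^^^^^^^^^^^^^^^^^^^^^^^^^^^^^^^^^^^^^^^^^^^^^^^^^^^^^^^^^^^^^^^^^^^^^^^^^^^^^^^^^^^^^^^^^^^^^^^^^^^^^^^^^^^^^^^^^^^^^^^^^^^^^^^^^^^^^^^^^^^^^^^^^^^^^^^^
    res = _minimize_neldermead(fun, x0, args, callback, bounds=bounds,
                               **options)
    fsim[k] = func(sim[k])
              ~~~~^^^^^^^^
    fx = function(np.copy(x), *(wrapper_args + args))
  File "h.py", line 22, in <lambda>
    f=lambda p:(W*abs(cover(c,model(p),box)-M)).sum()
                              ~~~~~^^^
  File "h.py", line 26, in cap_model
    x,y,t=p; R=np.array([[np.cos(t),-np.sin(t)],[np.sin(t),np.cos(t)]]); out=[cyl(x,y,0,.0155,.028)]
    ^^^^^
ValueError: not enough values to unpack (expected 3, got 2)
```

```bash
cat > fitall.py <<'E'
from h import *
np.set_printoptions(precision=4,suppress=True)
def fill(m):
    cs,_=cv2.findContours(m.astype(np.uint8),cv2.RETR_EXTERNAL,cv2.CHAIN_APPROX_NONE); o=np.zeros(m.shape,np.uint8); cv2.drawContours(o,[max(cs,key=cv2.contourArea)],-1,1,-1); return o>0
def win(c,p,m,r=30):
    g=proj(c,[*p,.02]).astype(int); o=np.zeros_like(m); s=np.s_[max(g[1]-r,0):g[1]+r,g[0]-r:g[0]+r]; o[s]=m[s]; return o
for n in("top","side"):
    c=optics.read_camera(n); I=c["color"].astype(int); B,G,R=I[...,0],I[...,1],I[...,2]
    br=(R-B>40)&(G-B>15); bl=(B-R>30)
    print(n,"ring",fit(c,fill(win(c,[.62,.174],br)),lambda p:[cyl(*p,0,.014,.025)],[.62,.174]))
    print("cap",fit(c,fill(win(c,[.449,.224],bl)),cap_model,[.449,.224,0]))
    for d in optics.regions_of("spacer",c)[:5]:
        m=np.array(d["pixels"]); ys,xs=np.nonzero(m); col=I[m].mean(0)
        print("sp?",round(d["p"],2),xs.mean().round(1),ys.mean().round(1),col.round())
        if np.ptp(col)<35 and len(xs)<600: print("spacer",fit(c,fill(m),lambda p:[cyl(*p,0,.022,.018)],[.465,.08]))
    for d in optics.regions_of("strainer",c)[:1]:
        m=np.array(d["pixels"])
        def ign(c,box):
            return 1-(cover(c,[np.array([[.518+a,-.11+b,z] for a in(.03,.14) for b in(-.022,.022) for z in(0,.04)])],box)>0)
        print("str",m.sum(),fit(c,fill(m),lambda p:[cyl(*p,0,.01,.06),cyl(*p,.02,.028,.038),cyl(*p,0,.06,.01),cyl(*p,.06,.081,.004)],[.518,-.11],ign))
        q=[ray(c,(x,y),.02) for y,x in zip(*np.nonzero(m))]; q=np.array([a for a in q if np.hypot(a[0]-.518,a[1]+.11)>.075]); print("stub",len(q),q.mean(0) if len(q) else "")
E
python3 fitall.py
```

```text
top ring (array([0.6249, 0.1744]), np.float64(13.399999999999999), np.float64(214.0))
cap (array([0.4504, 0.224 , 0.9631]), np.float64(25.070588235294117), np.float64(267.0))
sp? 0.65 237.5 264.2 [ 84. 134.  80.]
sp? 0.49 252.9 230.8 [131. 139. 142.]
spacer (array([0.4661, 0.0743]), np.float64(77.18823529411765), np.float64(46.0))
sp? 0.48 273.5 245.9 [ 64.  68. 153.]
str 1236 (array([ 0.5185, -0.1195]), np.float64(86.91372549019607), np.float64(1236.0))
stub 65 [ 0.6051 -0.1166  0.02  ]
side ring (array([0.6254, 0.1693]), np.float64(66.56078431372549), np.float64(408.0))
cap (array([0.4505, 0.22  , 1.2067]), np.float64(91.30196078431372), np.float64(632.0))
sp? 0.81 355.7 250.2 [ 54.  58. 122.]
sp? 0.72 327.8 233.9 [ 50.  54. 122.]
sp? 0.62 349.1 273.3 [59. 95. 56.]
sp? 0.5 300.2 255.6 [101. 108. 106.]
spacer (array([0.468, 0.076]), np.float64(23.24313725490196), np.float64(271.0))
str 1579 (array([ 0.5193, -0.1188]), np.float64(63.85882352941176), np.float64(1516.0))
stub 141 [ 0.5966 -0.1211  0.02  ]
```

```bash
cat >> h.py <<'E'
from scipy.spatial.transform import Rotation as Ro
def go(p,yaw=None,frm=None):
    s=manip.get_state(); q=np.array(s["tcp_pos"]); R=Ro.from_euler("xyz",s["tcp_rot"],degrees=True).as_matrix()
    y0=s["tcp_rot"][2]
    print("t",round(s["t"],2),"shift",(R.T@(np.array(p)-q)).round(4),"twist",None if yaw is None else round((y0-yaw+180)%360-180,2))
E
python3 -c "
from h import *
go([.467,.0755,.10],180)"
```

```text
t 1.35 shift [-0.4025 -0.4015  0.1387] twist -22.5
```

{"fn": "drive_tool", "kwargs": {
  "series": [
    {"dx":-0.2,"dy":-0.2,"dz":0.0},
    {"dx":-0.2,"dy":-0.2,"dz":0.0},
    {"dx":-0.2,"dy":-0.2,"dz":0.0},
    {"dx":-0.2,"dy":-0.2,"dz":0.0},
    {"dx":-0.2,"dy":-0.2,"dz":0.0},
    {"dx":-0.2,"dy":-0.2,"dz":0.0},
    {"dx":-0.2,"dy":-0.2,"dz":0.0},
    {"dx":-0.2,"dy":-0.2,"dz":0.0}
  ]
}}

```text
invalid input at $.series[0]: expected keys hand, dx, dy, dz, twist
```

{"fn": "drive_tool", "kwargs": {
  "series": [
    {"dx":-0.2025,"dy":-0.2015,"dz":0.13,"twist":-22.5,"hand":0.0},
    {"dx":-0.2025,"dy":-0.2015,"dz":0.13,"twist":-22.5,"hand":0.0},
    {"dx":-0.2025,"dy":-0.2015,"dz":0.13,"twist":-22.5,"hand":0.0},
    {"dx":-0.2025,"dy":-0.2015,"dz":0.13,"twist":-22.5,"hand":0.0},
    {"dx":-0.2025,"dy":-0.2015,"dz":0.13,"twist":-22.5,"hand":0.4},
    {"dx":-0.2025,"dy":-0.2015,"dz":0.13,"twist":-22.5,"hand":0.4},
    {"dx":-0.2025,"dy":-0.2015,"dz":0.13,"twist":-22.5,"hand":0.4},
    {"dx":-0.2025,"dy":-0.2015,"dz":0.13,"twist":-22.5,"hand":0.4}
  ]
}}

```text
t: 2.02
tcp_pos: [0.3598, 0.3315, 0.1072]
tcp_rot: [-179.8, -0.0, 179.8]
wrist_force: [0.3, -0.4, 0.6]
opening: 0.0621
grasp_force: 0.0
```

```bash
python3 -c "
from h import *
c=optics.read_camera('side'); s=manip.get_state(); print(s['tcp_pos'],s['tcp_rot'],s['opening'],s['wrist_force'])
print(proj(c,s['tcp_pos']))
cv2.imwrite('pics/s1.png',cv2.resize(c['color'][170:310,200:400],None,fx=3,fy=3,interpolation=2))
go([.467,.0755,.003],180)"
```

```text
[0.36063649 0.3281462  0.10608188] [-1.79585295e+02 -1.06488928e-01  1.79573502e+02] 0.06196086119606031 [ 0.49441376 -3.27704686 -1.05066543]
[350.38856346 334.28957968]
t 2.07 shift [-0.1084 -0.2511  0.1047] twist -0.43
```

View pics/s1.png

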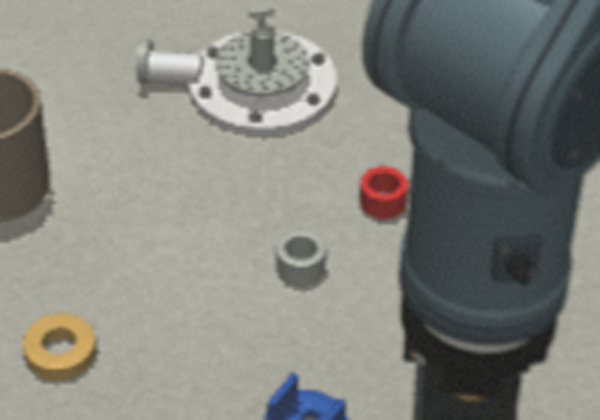

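The view shows the gripper short of the spacer, at about (300,260) in the crop, because the first half of the move was refused. All five keys are required in each row. Moving on.

{"fn": "drive_tool", "kwargs": {
  "series": [
    {"dx":-0.107,"dy":-0.252,"dz":0.02,"twist":0,"hand":0.4},
    {"dx":-0.107,"dy":-0.252,"dz":0.02,"twist":0,"hand":0.4},
    {"dx":-0.107,"dy":-0.252,"dz":0.02,"twist":0,"hand":0.4},
    {"dx":-0.107,"dy":-0.252,"dz":0.02,"twist":0,"hand":0.4},
    {"dx":-0.107,"dy":-0.252,"dz":0.02,"twist":0,"hand":0.4},
    {"dx":-0.107,"dy":-0.252,"dz":0.02,"twist":0,"hand":0.4},
    {"dx":-0.107,"dy":-0.252,"dz":0.02,"twist":0,"hand":0.4},
    {"dx":-0.107,"dy":-0.252,"dz":0.02,"twist":0,"hand":0.4}
  ]
}}

```text
t: 2.73
tcp_pos: [0.468, 0.0788, 0.0888]
tcp_rot: [-179.9, 0.1, 179.5]
wrist_force: [0.9, -0.1, 0.1]
opening: 0.0617
grasp_force: 0.0
```

```bash
python3 -c "
from h import *
s=manip.get_state(); print(s['tcp_pos'],s['tcp_rot'])
for n in ('side','top'):
  c=optics.read_camera(n);print(n,proj(c,s['tcp_pos']),proj(c,[.467,.0755,.0]))
  cv2.imwrite('pics/%s2.png'%n,cv2.resize(c['color'][190:290,200:350] if n=='side' else c['color'][190:290,180:330],None,fx=3.5,fy=3.5,interpolation=2))
a=np.hstack([cv2.imread('pics/side2.png'),cv2.imread('pics/top2.png')]);cv2.imwrite('pics/b2.png',cv2.resize(a,(800,267)))
go([.467,.0755,.003],180)"
```

```text
[0.46798597 0.0788215  0.08878307] [-1.79853007e+02  8.82537824e-02  1.79495326e+02]
side [300.24683016 230.83626371] [300.35111484 258.89339947]
top [249.48581365 227.50131068] [252.18971289 231.51414821]
t 2.83 shift [-0.0007 -0.0089  0.0859] twist -0.14
```

View pics/b2.png

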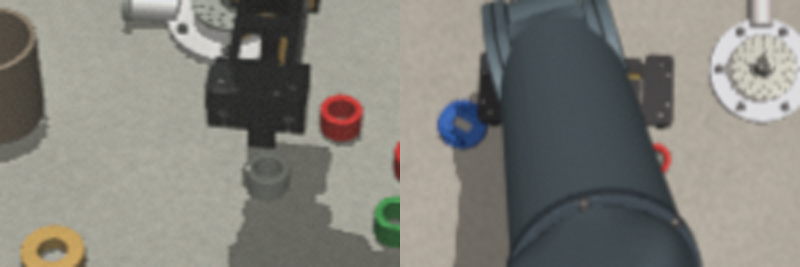

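```bash
python3 -c "
from h import *
optics.read_camera('side')
go([.467,.0755,.003],180);optics.read_camera('side')
go([.467,.0755,.003],180); s=manip.get_state();print(s['tcp_pos'],s['tcp_rot'])"
```

```text
t 2.88 shift [-0.0012 -0.0103  0.0859] twist 0.02
t 2.93 shift [-0.0015 -0.011   0.0859] twist 0.1
[0.46551358 0.08641514 0.08887294] [ 1.79950110e+02  4.28613538e-03 -1.79896132e+02]
```

{"fn": "drive_tool", "kwargs": {
  "series": [
    {"dx":-0.0015,"dy":-0.011,"dz":0.03,"twist":0,"hand":0.4},
    {"dx":-0.0015,"dy":-0.011,"dz":0.06,"twist":0,"hand":0.4},
    {"dx":-0.0015,"dy":-0.011,"dz":0.085,"twist":0,"hand":0.4},
    {"dx":-0.0015,"dy":-0.011,"dz":0.0855,"twist":0,"hand":0.4},
    {"dx":-0.0015,"dy":-0.011,"dz":0.0855,"twist":0,"hand":0.4},
    {"dx":-0.0015,"dy":-0.011,"dz":0.0855,"twist":0,"hand":0.4},
    {"dx":-0.0015,"dy":-0.011,"dz":0.0855,"twist":0,"hand":-0.3},
    {"dx":-0.0015,"dy":-0.011,"dz":0.0855,"twist":0,"hand":-0.3}
  ],
  "squeeze": 15
}}

```text
t: 3.6
tcp_pos: [0.4672, 0.0746, 0.0037]
tcp_rot: [180.0, 0.0, -179.9]
wrist_force: [0.5, -0.2, -0.7]
opening: 0.0501
grasp_force: 0.0
```

{"fn": "drive_tool", "kwargs": {
  "series": [
    {"dx":0,"dy":0,"dz":0,"twist":0,"hand":-0.3},
    {"dx":0,"dy":0,"dz":0,"twist":0,"hand":-0.3},
    {"dx":0,"dy":0,"dz":0,"twist":0,"hand":-0.3},
    {"dx":0,"dy":0,"dz":0,"twist":0,"hand":-0.3}
  ]
}}

```text
t: 3.93
tcp_pos: [0.4673, 0.074, 0.0035]
tcp_rot: [180.0, 0.0, -180.0]
wrist_force: [-1.1, 0.4, 3.3]
opening: 0.0344
grasp_force: 15.0
```

{"fn": "drive_tool", "kwargs": {
  "series": [
    {"dx":0,"dy":0,"dz":-0.03,"twist":0,"hand":-0.3},
    {"dx":0,"dy":0,"dz":-0.06,"twist":0,"hand":-0.3},
    {"dx":0,"dy":0,"dz":-0.09,"twist":0,"hand":-0.3},
    {"dx":0,"dy":0,"dz":-0.12,"twist":0,"hand":-0.3},
    {"dx":0,"dy":0,"dz":-0.12,"twist":0,"hand":-0.3},
    {"dx":0,"dy":0,"dz":-0.12,"twist":0,"hand":-0.3}
  ]
}}

```text
t: 4.43
tcp_pos: [0.4683, 0.0739, 0.1245]
tcp_rot: [180.0, 0.2, 180.0]
wrist_force: [-0.2, -0.4, -1.1]
opening: 0.0348
grasp_force: 15.0
```

```bash
python3 -c "
from h import *
c=optics.read_camera('side');s=manip.get_state(); print(s['tcp_pos'],s['tcp_rot'],s['opening'],s['grasp_force'])
p=np.array(s['tcp_pos']);u=proj(c,p);print(u);x,y=u.astype(int)
for d in optics.regions_of('spacer',c): m=np.array(d['pixels']);ys,xs=np.nonzero(m);print(d['p'],len(xs),xs.mean(),ys.mean(),xs.min(),xs.max(),ys.min(),ys.max())
b=cover(c,[cyl(p[0],p[1],p[2]-.003,p[2]+.019,.018)],(0,0,560,420));ys,xs=np.nonzero(b>.5);print(xs.mean(),ys.mean(),xs.min(),xs.max(),ys.min(),ys.max())
cv2.imwrite('pics/s3.png',cv2.resize(c['color'][y-40:y+40,x-50:x+50],None,fx=6,fy=6,interpolation=2))
go([.519,-.119,.14],180)"
```

```text
[0.46719203 0.07367798 0.12323699] [1.79996917e+02 3.45875745e-02 1.79985106e+02] 0.03500070210687709 14.999989391967574
[301.09485887 216.92276272]
0.66 262 355.89312977099235 250.15267175572518 348 364 242 259
0.54 296 348.3918918918919 272.8006756756757 340 357 264 282
0.52 260 327.37692307692305 233.95 319 336 226 242
301.4254658385093 214.12111801242236 293 310 204 224
t 4.53 shift [-0.0525 -0.1926 -0.0175] twist -0.01
```

View pics/s3.png

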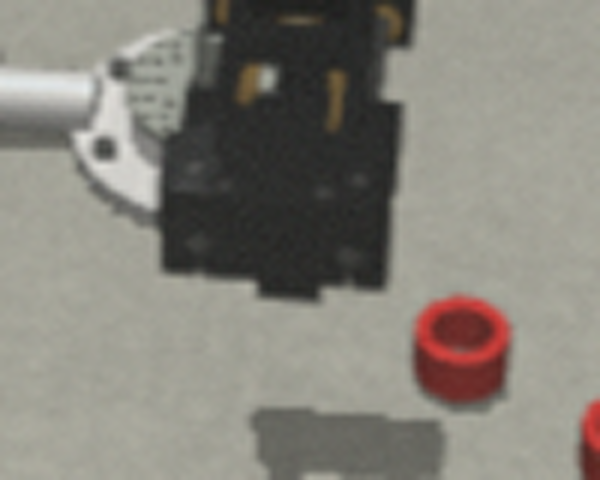

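{"fn": "drive_tool", "kwargs": {
  "series": [
    {"dx":-0.052,"dy":-0.193,"dz":0,"twist":50,"hand":-0.3},
    {"dx":-0.052,"dy":-0.193,"dz":0,"twist":50,"hand":-0.3},
    {"dx":-0.052,"dy":-0.193,"dz":0,"twist":50,"hand":-0.3},
    {"dx":-0.052,"dy":-0.193,"dz":0,"twist":50,"hand":-0.3},
    {"dx":-0.052,"dy":-0.193,"dz":0,"twist":50,"hand":-0.3},
    {"dx":-0.052,"dy":-0.193,"dz":0,"twist":50,"hand":-0.3},
    {"dx":-0.052,"dy":-0.193,"dz":0,"twist":50,"hand":-0.3},
    {"dx":-0.052,"dy":-0.193,"dz":0,"twist":50,"hand":-0.3}
  ]
}}

```text
t: 5.2
tcp_pos: [0.518, -0.1197, 0.1214]
tcp_rot: [-179.8, -0.1, 129.7]
wrist_force: [-0.8, 0.3, -0.9]
opening: 0.0346
grasp_force: 15.0
```

{"fn": "drive_tool", "kwargs": {
  "series": [
    {"dx":0,"dy":0,"dz":0.02,"twist":40,"hand":-0.3},
    {"dx":0,"dy":0,"dz":0.02,"twist":40,"hand":-0.3},
    {"dx":0,"dy":0,"dz":0.02,"twist":40,"hand":-0.3},
    {"dx":0,"dy":0,"dz":0.02,"twist":40,"hand":-0.3},
    {"dx":0,"dy":0,"dz":0.02,"twist":40,"hand":-0.3},
    {"dx":0,"dy":0,"dz":0.02,"twist":40,"hand":-0.3},
    {"dx":0,"dy":0,"dz":0.02,"twist":40,"hand":-0.3},
    {"dx":0,"dy":0,"dz":0.02,"twist":40,"hand":-0.3}
  ]
}}

```text
t: 5.87
tcp_pos: [0.5185, -0.1186, 0.1023]
tcp_rot: [-179.9, 0.0, 90.3]
wrist_force: [0.9, -0.5, -1.5]
opening: 0.0342
grasp_force: 15.0
```

```bash
python3 -c "
from h import *
for i in range(3): c=optics.read_camera('side')
s=manip.get_state(); print(s['tcp_pos'],s['tcp_rot'],s['opening'],s['grasp_force'])
p=np.array(s['tcp_pos']);u=proj(c,p);print(u)
for d in optics.regions_of('spacer',c): m=np.array(d['pixels']);ys,xs=np.nonzero(m);print(d['p'],len(xs),xs.mean(),ys.mean(),xs.min(),xs.max(),ys.min(),ys.max())
b=cover(c,[cyl(p[0],p[1],p[2]-.003,p[2]+.019,.018)],(0,0,560,420));ys,xs=np.nonzero(b>.5);print(xs.mean(),ys.mean(),xs.min(),xs.max(),ys.min(),ys.max())
print('head',proj(c,[.519,-.119,.081]))
cv2.imwrite('pics/s4.png',cv2.resize(c['color'][135:225,235:335],None,fx=6,fy=6,interpolation=2))
go([.519,-.119,.1],90)"
```

```text
[ 0.51894306 -0.11902371  0.10286127] [-1.79959438e+02 -6.38062141e-03  9.01763630e+01] 0.034769007207002905 14.999920796226434
[286.61480856 164.6407098 ]
0.82 236 356.4025423728813 249.6228813559322 348 365 242 258
0.77 288 348.64930555555554 272.9270833333333 340 357 264 282
0.71 240 327.7083333333333 234.1375 320 335 226 243
0.63 209 286.92344497607655 161.98564593301435 280 294 154 170
286.56198347107437 162.0 279 294 154 170
head [286.63565485 172.04002507]
t 6.07 shift [ 0.0001 -0.      0.003 ] twist 0.13
```

View pics/s4.png

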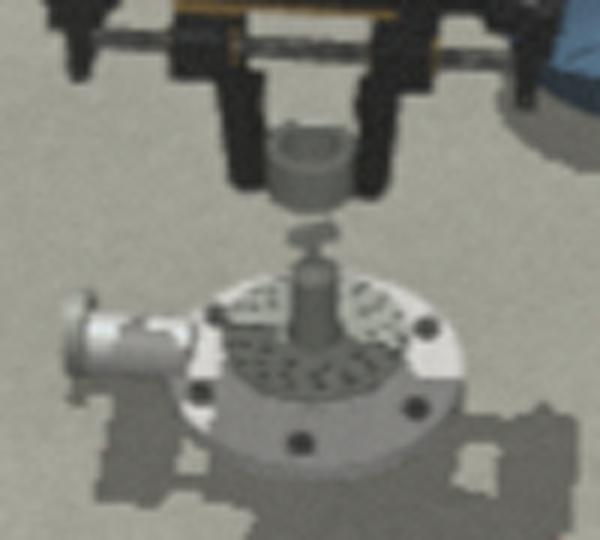

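The gripper holds the spacer upright above the post: the spacer is at crop (312,165) and the T-bar at (314,232). I'll refine the post axis from the unobstructed first pictures.

Run:
```python
from h import *
np.set_printoptions(precision=4,suppress=True)
for n in("side","top"):
    c=optics.read_camera(n); I=cv2.imread(f"pics/{n}0.png"); g=cv2.cvtColor(I,6).astype(float)
    f=lambda x,y,z:proj(c,[x,y,z])
    print(n,"px per mm x,y,z",[(f(.519+a,-.119+b,.05+d)-f(.519,-.119,.05))/1 for a,b,d in((.001,0,0),(0,.001,0),(0,0,.001))])
    # subpixel edge of flange upper rim (r=60mm, z=10mm): radial gradient max
    best=None
    gg=cv2.GaussianBlur(g,(0,0),.8)
    def score(p,r=.06,z=.01,angs=np.radians(np.r_[35:325:3]),d=.0025):
        P=lambda rr:np.array([f(p[0]+rr*np.cos(t),p[1]+rr*np.sin(t),z) for t in angs],np.float32)
        s=lambda u:cv2.remap(gg.astype(np.float32),u[:,0].copy(),u[:,1].copy(),1).ravel()
        return -(np.clip(s(P(r-d))-s(P(r+d)),-20,60)).mean()
    a=np.radians(np.r_[35:325:3])
    if n=="side": a=np.radians(np.r_[180:325:3, 35:60:3])  # far/right rim without front thickness
    r=minimize(score,[.519,-.119],args=(.06,.01,a),method="Nelder-Mead",options=dict(initial_simplex=[[.514,-.116],[.524,-.119],[.519,-.124]]))
    print("flange",r.x,r.fun)
    if n=="side":
        x,y=266,160
        v=gg[160:200,270:305]
        for row in range(166,194,2): print(row,g[row,272:302].astype(int))
```

```text
side px per mm x,y,z [array([-0.4176, -0.029 ]), array([-0.0484,  0.2674]), array([-0.002 , -0.3236])]
flange [ 0.5184 -0.1194] -16.523353576660156
166 [147 145 145 147 145 147 145 147 148 145 146 147 146 148 148 148 147 145
 146 148 149 150 148 146 146 146 146 148 149 148]
168 [148 145 147 144 146 145 147 149 148 148 148 149 148 149 149 149 144 145
 146 147 146 146 147 148 147 146 147 143 144 147]
170 [152 149 146 147 146 144 143 143 145 145 147 144 146 146 146 144 146 146
 144 142 144 143 144 143 145 146 145 146 147 146]
172 [147 145 148 148 147 144 145 144 142 147 143 144 150 149 149 150 149 143
 141 143 147 144 143 145 144 142 143 143 144 144]
174 [144 148 145 147 145 146 146 145 146 148 135 114 110 103 104  95  95  99
 107 127 145 148 149 145 145 144 145 142 142 142]
176 [145 143 146 145 146 143 145 144 148 147 143 141 129 111  96  89 119 145
 148 145 147 146 148 149 147 146 144 144 144 142]
178 [146 146 148 145 146 142 143 146 146 146 145 144 138 120  92  83 102 121
 131 138 145 143 142 142 144 145 147 147 145 143]
180 [142 142 144 143 148 150 152 151 147 144 149 129 105 104 10
[... 272 characters left out ...]
 104 140 140 133 144 149 149 131 139 178 188]
186 [111 124 120 128 125 112 135 138 124 132 138 105  79  79  85  82  85  80
  78 115 153 149 137 120 120 119 129 151 150 158]
188 [103 128 143 142 145 139 139 147 146 145 125  95  76  79  82  82  84  79
  76 100 132 149 146 149 150 151 149 146 139 141]
190 [144 146 146 147 150 147 144 144 145 140 108  70  76  80  83  84  84  81
  74  69 112 147 147 137 113 123 151 151 141 126]
192 [131 118 126 116 122 143 131 126 144 144 141 120  91  84  83  81  82  80
  81 112 143 148 144 146 147 140 117 122 144 144]
top px per mm x,y,z [array([-0.0025, -0.3336]), array([-0.3382, -0.0046]), array([ 0.0401, -0.0556])]
flange [ 0.5183 -0.1175] -26.563522338867188
```

{"fn": "drive_tool", "kwargs": {
  "series": [
    {"dx":0,"dy":0,"dz":0.008,"twist":0,"hand":-0.3},
    {"dx":0,"dy":0,"dz":0.016,"twist":0,"hand":-0.3},
    {"dx":0,"dy":0,"dz":0.021,"twist":0,"hand":-0.3},
    {"dx":0,"dy":0,"dz":0.024,"twist":0,"hand":-0.3},
    {"dx":0,"dy":0,"dz":0.028,"twist":0,"hand":-0.3},
    {"dx":0,"dy":0,"dz":0.032,"twist":0,"hand":-0.3}
  ]
}}

```text
t: 6.67
tcp_pos: [0.5192, -0.1192, 0.0707]
tcp_rot: [-180.0, 0.0, 90.0]
wrist_force: [-0.5, 0.5, -1.2]
opening: 0.0342
grasp_force: 15.0
```

{"fn": "drive_tool", "kwargs": {
  "series": [
    {"dx":0,"dy":0,"dz":0.003,"twist":0,"hand":-0.3},
    {"dx":0,"dy":0,"dz":0.006,"twist":0,"hand":-0.3},
    {"dx":0,"dy":0,"dz":0.009,"twist":0,"hand":-0.3},
    {"dx":0,"dy":0,"dz":0.009,"twist":0,"hand":-0.3}
  ]
}}

```text
t: 7.0
tcp_pos: [0.5189, -0.119, 0.0618]
tcp_rot: [-180.0, -0.0, 90.0]
wrist_force: [-1.6, 0.1, -2.2]
opening: 0.0346
grasp_force: 15.0
```

{"fn": "drive_tool", "kwargs": {
  "series": [
    {"dx":0,"dy":0,"dz":0.004,"twist":0,"hand":-0.3},
    {"dx":0,"dy":0,"dz":0.008,"twist":0,"hand":-0.3},
    {"dx":0,"dy":0,"dz":0.014,"twist":0,"hand":-0.3},
    {"dx":0,"dy":0,"dz":0.02,"twist":0,"hand":-0.3},
    {"dx":0,"dy":0,"dz":0.025,"twist":0,"hand":-0.3},
    {"dx":0,"dy":0,"dz":0.028,"twist":0,"hand":-0.3},
    {"dx":0,"dy":0,"dz":0.029,"twist":0,"hand":-0.3},
    {"dx":0,"dy":0,"dz":0.029,"twist":0,"hand":-0.3}
  ]
}}

```text
t: 7.67
tcp_pos: [0.5187, -0.1191, 0.0327]
tcp_rot: [-179.9, -0.0, 90.0]
wrist_force: [-2.0, 2.1, -2.6]
opening: 0.0344
grasp_force: 15.0
```

{"fn": "drive_tool", "kwargs": {
  "series": [
    {"dx":0,"dy":0,"dz":0.001,"twist":0,"hand":-0.3},
    {"dx":0,"dy":0,"dz":0.002,"twist":0,"hand":-0.3},
    {"dx":0,"dy":0,"dz":0.002,"twist":0,"hand":-0.3}
  ]
}}

```text
t: 7.92
tcp_pos: [0.5188, -0.1189, 0.0313]
tcp_rot: [-180.0, -0.0, 90.0]
wrist_force: [-4.5, 3.6, 2.2]
opening: 0.0347
grasp_force: 15.0
```

{"fn": "drive_tool", "kwargs": {
  "series": [
    {"dx":0,"dy":0,"dz":0.0005,"twist":0,"hand":-0.3},
    {"dx":0,"dy":0,"dz":0.0005,"twist":0,"hand":0.1},
    {"dx":0,"dy":0,"dz":0,"twist":0,"hand":0.1},
    {"dx":0,"dy":0,"dz":0,"twist":0,"hand":0.1}
  ]
}}

```text
t: 8.25
tcp_pos: [0.5204, -0.1199, 0.0317]
tcp_rot: [179.9, 0.1, 90.0]
wrist_force: [-0.1, -0.9, 0.2]
opening: 0.0488
grasp_force: 0.0
```

{"fn": "drive_tool", "kwargs": {
  "series": [
    {"dx":0,"dy":0,"dz":-0.02,"twist":0,"hand":0.1},
    {"dx":0,"dy":0,"dz":-0.05,"twist":0,"hand":0.1},
    {"dx":0,"dy":0,"dz":-0.08,"twist":0,"hand":0.1},
    {"dx":0,"dy":0,"dz":-0.1,"twist":0,"hand":0.3},
    {"dx":0,"dy":0,"dz":-0.1,"twist":0,"hand":0.5}
  ]
}}

```text
t: 8.67
tcp_pos: [0.5225, -0.1203, 0.1354]
tcp_rot: [179.5, 0.1, 90.0]
wrist_force: [1.7, -0.7, 0.5]
opening: 0.0595
grasp_force: 0.0
```

```bash
python3 -c "
from h import *
for i in range(3): c=optics.read_camera('side')
s=manip.get_state(); print(s['tcp_pos'],s['tcp_rot'],s['opening'])
cv2.imwrite('pics/s5.png',cv2.resize(c['color'][135:225,235:335],None,fx=6,fy=6,interpolation=2))
go([.625,.1735,.09],90);go([.625,.1735,.09],180)"
```

```text
[ 0.51926051 -0.1191857   0.13090273] [1.79979352e+02 6.54447766e-03 8.99980473e+01] 0.06577694238646883
t 8.82 shift [0.2927 0.1057 0.0409] twist -0.0
t 8.82 shift [0.2927 0.1057 0.0409] twist -90.0
```

View pics/s5.png

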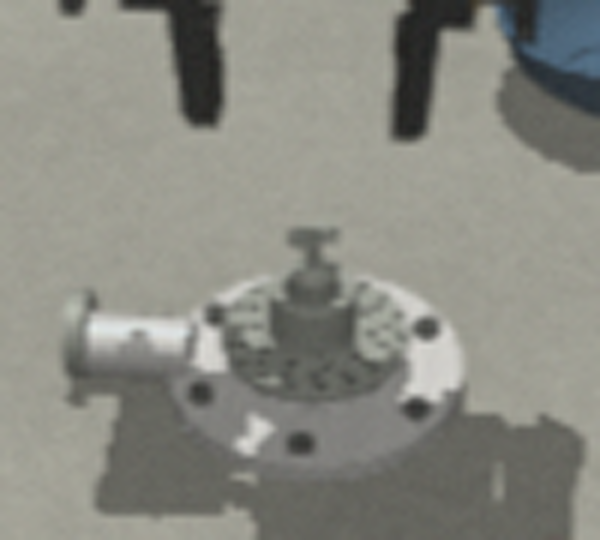

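The spacer sits flat on the plate at crop (312,330), and the T-bar runs roughly along world x. Now the brass ring.

{"fn": "drive_tool", "kwargs": {
  "series": [
    {"dx":0.293,"dy":0.106,"dz":0,"twist":0,"hand":0.7},
    {"dx":0.293,"dy":0.106,"dz":0,"twist":0,"hand":0.7},
    {"dx":0.293,"dy":0.106,"dz":0,"twist":0,"hand":0.7},
    {"dx":0.293,"dy":0.106,"dz":0,"twist":0,"hand":0.7},
    {"dx":0.293,"dy":0.106,"dz":0,"twist":0,"hand":0.7},
    {"dx":0.293,"dy":0.106,"dz":0.03,"twist":0,"hand":0.7},
    {"dx":0.293,"dy":0.106,"dz":0.06,"twist":0,"hand":0.7},
    {"dx":0.293,"dy":0.106,"dz":0.06,"twist":0,"hand":0.7}
  ]
}}

```text
t: 9.48
tcp_pos: [0.6252, 0.1769, 0.069]
tcp_rot: [-180.0, -0.0, 90.1]
wrist_force: [0.5, 0.4, -0.7]
opening: 0.0748
grasp_force: 0.0
```

```bash
python3 -c "
from h import *
for i in range(4): c=optics.read_camera('side')
s=manip.get_state(); print(s['tcp_pos'],s['tcp_rot'],s['opening'])
u=proj(c,[.625,.1735,.014]).astype(int)
I=c['color'].astype(int);br=(I[...,2]-I[...,0]>35)&(I[...,1]-I[...,0]>12)
ys,xs=np.nonzero(br[u[1]-25:u[1]+25,u[0]-25:u[0]+25]);print(len(xs),xs.mean()+u[0]-25,ys.mean()+u[1]-25,xs.min()+u[0]-25,xs.max()+u[0]-25,ys.min()+u[1]-25,ys.max()+u[1]-25)
b=cover(c,[cyl(.625,.1735,0,.014,.025)],(0,0,560,420));ys,xs=np.nonzero(b>.5);print(len(xs),xs.mean(),ys.mean(),xs.min(),xs.max(),ys.min(),ys.max())
print([proj(c,[.625+a,.1735+d,0])-proj(c,[.625,.1735,0]) for a,d in ((.001,0),(0,.001))])
go([.625,.1735,.004],90)"
```

```text
[0.62377252 0.17363843 0.06869795] [-1.79790578e+02  1.08327308e-01  9.00763052e+01] 0.0749060959923309
403 219.31017369727047 284.7146401985112 207 231 274 296
479 219.0730688935282 285.7098121085595 207 231 274 297
[array([-0.47559014, -0.04416973]), array([-0.10117498,  0.37976523])]
t 9.68 shift [-0.      0.0015  0.0647] twist 0.08
```

{"fn": "drive_tool", "kwargs": {
  "series": [
    {"dx":-0.0005,"dy":0.001,"dz":0.03,"twist":0,"hand":0.7},
    {"dx":-0.0005,"dy":0.001,"dz":0.055,"twist":0,"hand":0.7},
    {"dx":-0.0005,"dy":0.001,"dz":0.0645,"twist":0,"hand":0.7},
    {"dx":-0.0005,"dy":0.001,"dz":0.0645,"twist":0,"hand":0.7},
    {"dx":-0.0005,"dy":0.001,"dz":0.0645,"twist":0,"hand":0.3},
    {"dx":-0.0005,"dy":0.001,"dz":0.0645,"twist":0,"hand":0},
    {"dx":-0.0005,"dy":0.001,"dz":0.0645,"twist":0,"hand":0},
    {"dx":-0.0005,"dy":0.001,"dz":0.0645,"twist":0,"hand":0}
  ],
  "squeeze": 15
}}

```text
t: 10.35
tcp_pos: [0.6267, 0.1735, 0.0081]
tcp_rot: [179.9, -0.0, 90.0]
wrist_force: [-0.3, -0.8, 1.8]
opening: 0.0505
grasp_force: 4.8
```

{"fn": "drive_tool", "kwargs": {
  "series": [
    {"dx":0,"dy":0,"dz":0,"twist":0,"hand":0},
    {"dx":0,"dy":0,"dz":0,"twist":0,"hand":0}
  ]
}}

```text
t: 10.52
tcp_pos: [0.6268, 0.1735, 0.0081]
tcp_rot: [179.9, -0.0, 90.0]
wrist_force: [-2.9, 0.2, 6.1]
opening: 0.0495
grasp_force: 15.0
```

{"fn": "drive_tool", "kwargs": {
  "series": [
    {"dx":0,"dy":0,"dz":-0.04,"twist":0,"hand":0},
    {"dx":0,"dy":0,"dz":-0.08,"twist":0,"hand":0},
    {"dx":0,"dy":0,"dz":-0.115,"twist":0,"hand":0},
    {"dx":0,"dy":0,"dz":-0.115,"twist":0,"hand":0}
  ]
}}

```text
t: 10.85
tcp_pos: [0.6312, 0.1741, 0.1296]
tcp_rot: [179.3, -0.2, 90.0]
wrist_force: [0.6, 0.5, -0.6]
opening: 0.0495
grasp_force: 15.0
```

{"fn": "drive_tool", "kwargs": {
  "series": [
    {"dx":-0.292,"dy":-0.108,"dz":0,"twist":0,"hand":0},
    {"dx":-0.292,"dy":-0.108,"dz":0,"twist":0,"hand":0},
    {"dx":-0.292,"dy":-0.108,"dz":0,"twist":0,"hand":0},
    {"dx":-0.292,"dy":-0.108,"dz":0,"twist":0,"hand":0},
    {"dx":-0.292,"dy":-0.108,"dz":0,"twist":0,"hand":0},
    {"dx":-0.292,"dy":-0.108,"dz":0,"twist":0,"hand":0},
    {"dx":-0.292,"dy":-0.108,"dz":0,"twist":0,"hand":0},
    {"dx":-0.292,"dy":-0.108,"dz":0,"twist":0,"hand":0}
  ]
}}

```text
t: 11.52
tcp_pos: [0.5156, -0.1245, 0.122]
tcp_rot: [-180.0, 0.1, 89.7]
wrist_force: [0.7, -0.2, -0.7]
opening: 0.0497
grasp_force: 15.0
```

```bash
cat > ringchk.py <<'E'
from h import *
for i in range(4): c=optics.read_camera('side')
s=manip.get_state(); p=np.array(s['tcp_pos']);print(p,s['tcp_rot'],s['opening'],s['grasp_force'],s['wrist_force'])
I=c['color'].astype(int);br=(I[...,2]-I[...,0]>25)&(I[...,1]-I[...,0]>8)
u=proj(c,p).astype(int); o=np.zeros_like(br); o[u[1]-30:u[1]+20,u[0]-25:u[0]+25]=br[u[1]-30:u[1]+20,u[0]-25:u[0]+25]
ys,xs=np.nonzero(o);print(len(xs),xs.mean(),ys.mean(),xs.min(),xs.max(),ys.min(),ys.max())
for h in (-.004,-.008):
  b=cover(c,[cyl(p[0],p[1],p[2]+h,p[2]+h+.014,.025)],(0,0,560,420));ys,xs=np.nonzero(b>.5);print(h,len(xs),xs.mean(),ys.mean(),xs.min(),xs.max(),ys.min(),ys.max())
go([.518,-.1184,.1],90)
cv2.imwrite('pics/ring.png',cv2.resize(c['color'][135:225,235:335],None,fx=6,fy=6,interpolation=2))
E
python3 ringchk.py
```

```text
[ 0.51833963 -0.11865815  0.1217935 ] [ 1.79968544e+02 -2.29943315e-02  8.99373748e+01] 0.049389825644419315 14.999697905732319 [ 0.71602041  1.24206212 -0.51490114]
353 286.1699716713881 153.52407932011332 261 297 128 166
-0.004 338 286.7130177514793 157.37278106508876 276 297 149 166
-0.008 336 286.7470238095238 158.68154761904762 276 297 150 167
t 11.72 shift [ 0.0002 -0.0004  0.0218] twist -0.06
```

Run:
```python
from h import *
c=optics.read_camera('side');s=manip.get_state(); p=np.array(s['tcp_pos'])
I=c['color'].astype(int)
for r in range(145,172): print(r,"".join("%4d"%v for v in (I[r,272:302,2]-I[r,272:302,0])))
# predicted ring inner/outer ellipse extremes at top face
for h in(-.004,-.008):
  for r in(.025,.0115): print(h,r,[proj(c,[p[0],p[1]+sg*r,p[2]+h+z]).round(1).tolist() for z,sg in((.014,-1),(.014,1),(0,1))])
```

```text
145    6   3   3   4   8  14  12  11  11  11  10  12  12  11  12  11  12  10  10  10  10  11  12  10  11   9   3   2   2   4
146    4   2   2   6   8  11  13  10  10  13  12  10  12  11  12  11  11  12  11  12  11  12  11  11  10  10   3   0   2   2
147    3   4   3   6   8  12  10  11  10  13  11  11  11  11  12  10  11  11  11  11  11  11  11  11   9  10   4   1   2   3
148    5   3   4   6   8  11  12  12  12  10  11  11   9   9  10   9  11   9  12  11  11  11  12  14  11   8   3   2   0   3
149    2   4   1   2   7  10  13  11  10  12  14  19  19  20  23  23  22  20  17  15  11   9  11  11  12   9   5   3   2   3
150    2   3   4   2   8   9  10  10  14  24  36  55  66  74  76  79  78  72  58  43  31  19  13  10  10  10   6   5   0   3
151    4   5   3   2   8   9  13  25  45  76  96  97  97  98  97  97  98  97  96  95  86  61  34  17  10   9   5   1   4   3
152    3   2   2   6   5  13  36  74  96 100 102  99  99  96  94  92  94  98 100 102 100  97  84  49  20   9   3   5   3   6
153    3   4   6   4  11  29  64  91  96  94  92  91  86  80  79  76  83  92  95  96  92  96  99  89
[... 1824 characters left out ...]
 11  10  12  10  10  12  12  10  11  10  10  13  11  12  12  12  10  11  10
169   12  13  11  12   9  11  11  13  13  12  12  13  10  10  11  10  10  12  12  11  11  11  12  11  11  10  12  12  13  10
170   11  10  11  11  13  11  12  12  12  13  11  13  11  12  12  12  12  14  13  12  12  10  12  12  11  11  11  12  12  13
171   12  12   9  11  10  11  12  12  11  12  11  12  12  12  12  11   9   9   9  12  12  11  10  11  11  11  11  12  10  10
-0.004 0.025 [[287.8, 148.5], [285.3, 161.7], [285.3, 166.6]]
-0.004 0.0115 [[287.2, 152.0], [286.0, 158.1], [286.0, 163.0]]
-0.008 0.025 [[287.8, 149.9], [285.3, 163.1], [285.3, 168.0]]
-0.008 0.0115 [[287.2, 153.4], [286.0, 159.5], [286.0, 164.4]]
```

{"fn": "drive_tool", "kwargs": {
  "series": [
    {"dx":0.0006,"dy":-0.0002,"dz":0.01,"twist":0,"hand":0},
    {"dx":0.0006,"dy":-0.0002,"dz":0.02,"twist":0,"hand":0},
    {"dx":0.0006,"dy":-0.0002,"dz":0.028,"twist":0,"hand":0},
    {"dx":0.0006,"dy":-0.0002,"dz":0.032,"twist":0,"hand":0},
    {"dx":0.0006,"dy":-0.0002,"dz":0.036,"twist":0,"hand":0},
    {"dx":0.0006,"dy":-0.0002,"dz":0.04,"twist":0,"hand":0},
    {"dx":0.0006,"dy":-0.0002,"dz":0.044,"twist":0,"hand":0},
    {"dx":0.0006,"dy":-0.0002,"dz":0.046,"twist":0,"hand":0}
  ]
}}

```text
t: 12.43
tcp_pos: [0.5179, -0.1181, 0.0752]
tcp_rot: [-180.0, 0.0, 90.0]
wrist_force: [0.3, 0.9, -1.1]
opening: 0.0494
grasp_force: 15.0
```

{"fn": "drive_tool", "kwargs": {
  "series": [
    {"dx":0,"dy":0,"dz":0.003,"twist":0,"hand":0},
    {"dx":0,"dy":0,"dz":0.006,"twist":0,"hand":0},
    {"dx":0,"dy":0,"dz":0.009,"twist":0,"hand":0},
    {"dx":0,"dy":0,"dz":0.009,"twist":0,"hand":0}
  ]
}}

```text
t: 12.77
tcp_pos: [0.5177, -0.118, 0.0662]
tcp_rot: [-180.0, -0.0, 90.0]
wrist_force: [-0.2, -0.3, -0.9]
opening: 0.0494
grasp_force: 15.0
```

{"fn": "drive_tool", "kwargs": {
  "series": [
    {"dx":0,"dy":0,"dz":0.003,"twist":0,"hand":0},
    {"dx":0,"dy":0,"dz":0.006,"twist":0,"hand":0},
    {"dx":0,"dy":0,"dz":0.0075,"twist":0,"hand":0},
    {"dx":0,"dy":0,"dz":0.0075,"twist":0,"hand":0}
  ]
}}

```text
t: 13.1
tcp_pos: [0.5178, -0.118, 0.0589]
tcp_rot: [-180.0, -0.0, 90.0]
wrist_force: [-0.4, -0.4, -1.3]
opening: 0.0495
grasp_force: 15.0
```

{"fn": "drive_tool", "kwargs": {
  "series": [
    {"dx":0,"dy":0,"dz":0.0005,"twist":0,"hand":0},
    {"dx":0,"dy":0,"dz":0.001,"twist":0,"hand":0},
    {"dx":0,"dy":0,"dz":0.001,"twist":0,"hand":0}
  ]
}}

```text
t: 13.35
tcp_pos: [0.5181, -0.1181, 0.0582]
tcp_rot: [180.0, 0.0, 90.0]
wrist_force: [-0.5, -0.3, -0.8]
opening: 0.0496
grasp_force: 15.0
```

{"fn": "drive_tool", "kwargs": {
  "series": [
    {"dx":0,"dy":0,"dz":0.0006,"twist":0,"hand":0},
    {"dx":0,"dy":0,"dz":0.0012,"twist":0,"hand":0},
    {"dx":0,"dy":0,"dz":0.0012,"twist":0,"hand":0}
  ]
}}

```text
t: 13.6
tcp_pos: [0.5182, -0.1181, 0.0573]
tcp_rot: [180.0, -0.0, 90.0]
wrist_force: [-0.7, 1.0, 3.9]
opening: 0.0493
grasp_force: 15.0
```

{"fn": "drive_tool", "kwargs": {
  "series": [
    {"dx":0,"dy":0,"dz":0,"twist":0,"hand":0.1},
    {"dx":0,"dy":0,"dz":0,"twist":0,"hand":0.25},
    {"dx":0,"dy":0,"dz":0,"twist":0,"hand":0.3},
    {"dx":0,"dy":0,"dz":-0.02,"twist":0,"hand":0.3},
    {"dx":0,"dy":0,"dz":-0.05,"twist":0,"hand":0.3},
    {"dx":0,"dy":0,"dz":-0.09,"twist":0,"hand":0.5},
    {"dx":0,"dy":0,"dz":-0.09,"twist":0,"hand":0.5}
  ]
}}

```text
t: 14.18
tcp_pos: [0.5219, -0.1193, 0.1527]
tcp_rot: [179.5, 0.1, 90.0]
wrist_force: [0.8, -1.0, -0.1]
opening: 0.0655
grasp_force: 0.0
```

Run:
```python
from h import *
np.set_printoptions(precision=3,suppress=True)
out=[]
for n in("side","top"):
    c=optics.read_camera(n); I=c["color"]; u=proj(c,[.45,.223,.015]).astype(int)
    A=I.astype(int); bl=(A[...,0]-A[...,2])>20
    x0,y0=u-25; w=bl[y0:y0+50,x0:x0+50].astype(np.uint8)
    cs,hi=cv2.findContours(w,cv2.RETR_CCOMP,cv2.CHAIN_APPROX_NONE)
    holes=[k for k in range(len(cs)) if hi[0][k][3]>=0]
    f=np.zeros_like(w); 
    for k in holes: cv2.drawContours(f,cs,k,1,-1)
    nb=(f&(1-w))
    ys,xs=np.nonzero(nb)
    P=np.array([ray(c,(x+x0,y+y0),.0155)[:2] for x,y in zip(xs,ys)])
    if len(P)>3:
        e,v=np.linalg.eigh(np.cov(P.T)); print(n,"slot",len(P),P.mean(0),np.sqrt(e)*1e3,np.degrees(np.arctan2(v[1,1],v[0,1])))
    k=12; im=cv2.resize(I[y0+7:y0+43,x0+7:x0+43],None,fx=k-1,fy=k-1,interpolation=2)
    for t,col in((1.0,(0,255,255)),(1.2,(0,0,255))):
        for H in cap_model([.4505,.2225,t])[1:]:
            q=np.array([(proj(c,a)-[x0+7,y0+7]+.5)*(k-1) for a in H if a[2]>.03],np.int32); cv2.polylines(im,[q[[0,1,3,2]]],True,col,1)
    out.append(im)
cv2.imwrite("pics/cap.png",np.hstack(out))
s=manip.get_state();print(s["tcp_pos"],s["opening"])
c=optics.read_camera("side");cv2.imwrite("pics/after_ring.png",c["color"][135:225,235:335])
```

```text
side slot 25 [0.451 0.225] [2.041 4.578] 56.38044809009569
top slot 16 [0.449 0.223] [2.235 5.559] 59.449584498561194
[ 0.519 -0.118  0.148] 0.06598745916622512
```

View pics/cap.png

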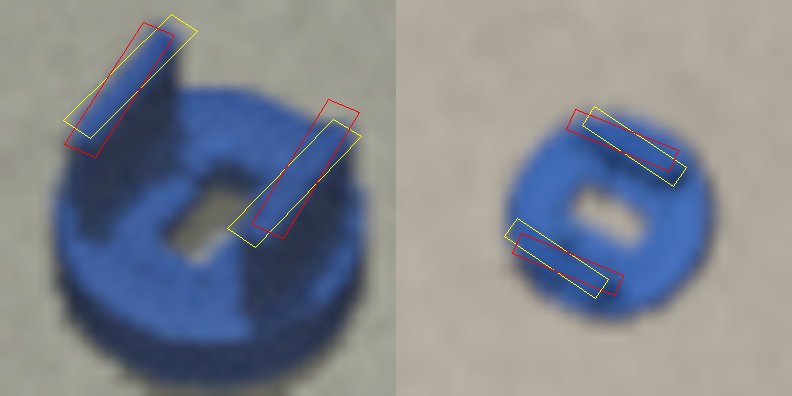

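The wing tops (left image (125,80), right image around (630,140)) and the slot fit a cap angle of about 60°. The cap's centre is about (0.4505, 0.224).

{"fn": "drive_tool", "kwargs": {
  "series": [
    {"dx":0.3,"dy":-0.06,"dz":0,"twist":0,"hand":0.5},
    {"dx":0.3,"dy":-0.06,"dz":0,"twist":0,"hand":0.5},
    {"dx":0.3,"dy":-0.06,"dz":0,"twist":0,"hand":0.5},
    {"dx":0.3,"dy":-0.06,"dz":0,"twist":0,"hand":0.5},
    {"dx":0.3,"dy":-0.06,"dz":0,"twist":0,"hand":0.5},
    {"dx":0.3,"dy":-0.06,"dz":0,"twist":0,"hand":0.5},
    {"dx":0.3,"dy":-0.06,"dz":0,"twist":0,"hand":0.5},
    {"dx":0.3,"dy":-0.06,"dz":0,"twist":0,"hand":0.5}
  ]
}}

```text
t: 15.0
tcp_pos: [0.4551, 0.1882, 0.1454]
tcp_rot: [-179.8, -0.1, 90.4]
wrist_force: [0.8, 0.3, 0.2]
opening: 0.0662
grasp_force: 0.0
```

{"fn": "drive_tool", "kwargs": {
  "series": [
    {"dx":0.042,"dy":-0.0085,"dz":0.03,"twist":30,"hand":0.5},
    {"dx":0.042,"dy":-0.0085,"dz":0.06,"twist":30,"hand":0.5},
    {"dx":0.042,"dy":-0.0085,"dz":0.08,"twist":30,"hand":0.5},
    {"dx":0.042,"dy":-0.0085,"dz":0.08,"twist":30,"hand":0.5},
    {"dx":0.042,"dy":-0.0085,"dz":0.08,"twist":30,"hand":0.5},
    {"dx":0.042,"dy":-0.0085,"dz":0.08,"twist":30,"hand":0.5},
    {"dx":0.042,"dy":-0.0085,"dz":0.08,"twist":30,"hand":0.5}
  ]
}}

```text
t: 15.58
tcp_pos: [0.4496, 0.2236, 0.0669]
tcp_rot: [180.0, 0.0, 60.2]
wrist_force: [0.2, -0.1, -0.3]
opening: 0.0661
grasp_force: 0.0
```

```bash
python3 -c "
from h import *
for i in range(3): c=optics.read_camera('side')
s=manip.get_state();print(s['tcp_pos'],s['tcp_rot'],s['opening'])
go([.4505,.224,.018],60)
a=cv2.imread('pics/after_ring.png');b=c['color'][235:345,240:360]
cv2.imwrite('pics/b6.png',np.hstack([cv2.resize(a,(400,360)),cv2.resize(b,(393,360))]))
"
```

```text
[0.449934   0.22391511 0.06746542] [ 1.79983423e+02 -5.79092226e-02  6.00739142e+01] 0.0661378315931102
t 15.73 shift [0.0003 0.0004 0.0495] twist 0.07
```

View pics/b6.png

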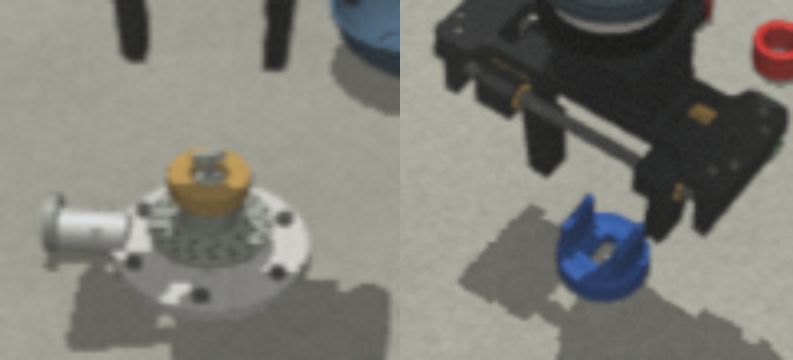

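The ring sits level on the spacer (left image, (208,185)), and the fingers straddle the cap's wings (right image, (600,245)).

{"fn": "drive_tool", "kwargs": {
  "series": [
    {"dx":0,"dy":0.0004,"dz":0.02,"twist":0,"hand":0.5},
    {"dx":0,"dy":0.0004,"dz":0.04,"twist":0,"hand":0.5},
    {"dx":0,"dy":0.0004,"dz":0.0495,"twist":0,"hand":0.5},
    {"dx":0,"dy":0.0004,"dz":0.0495,"twist":0,"hand":0.3},
    {"dx":0,"dy":0.0004,"dz":0.0495,"twist":0,"hand":0},
    {"dx":0,"dy":0.0004,"dz":0.0495,"twist":0,"hand":-0.2},
    {"dx":0,"dy":0.0004,"dz":0.0495,"twist":0,"hand":-0.2},
    {"dx":0,"dy":0.0004,"dz":0.0495,"twist":0,"hand":-0.2}
  ],
  "squeeze": 30
}}

```text
t: 16.4
tcp_pos: [0.4507, 0.224, 0.0185]
tcp_rot: [179.9, -0.1, 60.0]
wrist_force: [1.1, 0.2, 4.3]
opening: 0.0419
grasp_force: 29.7
```

{"fn": "drive_tool", "kwargs": {
  "series": [
    {"dx":0,"dy":0,"dz":0,"twist":0,"hand":-0.2},
    {"dx":0,"dy":0,"dz":0,"twist":0,"hand":-0.2},
    {"dx":0,"dy":0,"dz":0,"twist":0,"hand":-0.2}
  ]
}}

```text
t: 16.65
tcp_pos: [0.4506, 0.224, 0.0184]
tcp_rot: [180.0, -0.1, 60.0]
wrist_force: [0.1, -0.8, 6.6]
opening: 0.042
grasp_force: 29.7
```

{"fn": "drive_tool", "kwargs": {
  "series": [
    {"dx":0,"dy":0,"dz":-0.04,"twist":0,"hand":-0.2},
    {"dx":0,"dy":0,"dz":-0.08,"twist":0,"hand":-0.2},
    {"dx":0,"dy":0,"dz":-0.11,"twist":0,"hand":-0.2},
    {"dx":0,"dy":0,"dz":-0.11,"twist":0,"hand":-0.2}
  ]
}}

```text
t: 16.98
tcp_pos: [0.453, 0.2252, 0.1326]
tcp_rot: [179.8, -0.5, 60.0]
wrist_force: [0.9, 0.3, -0.7]
opening: 0.0419
grasp_force: 29.7
```

{"fn": "drive_tool", "kwargs": {
  "series": [
    {"dx":-0.2624,"dy":0.2295,"dz":0,"twist":55,"hand":-0.2},
    {"dx":-0.2624,"dy":0.2295,"dz":0,"twist":55,"hand":-0.2},
    {"dx":-0.2624,"dy":0.2295,"dz":0,"twist":55,"hand":-0.2},
    {"dx":-0.2624,"dy":0.2295,"dz":0,"twist":55,"hand":-0.2},
    {"dx":-0.2624,"dy":0.2295,"dz":0,"twist":55,"hand":-0.2},
    {"dx":-0.2624,"dy":0.2295,"dz":0,"twist":55,"hand":-0.2},
    {"dx":-0.2624,"dy":0.2295,"dz":0,"twist":55,"hand":-0.2},
    {"dx":-0.2624,"dy":0.2295,"dz":0,"twist":55,"hand":-0.2}
  ]
}}

```text
t: 17.65
tcp_pos: [0.5142, -0.1049, 0.1271]
tcp_rot: [-180.0, 0.0, 4.7]
wrist_force: [-0.3, 0.5, -1.3]
opening: 0.0421
grasp_force: 29.7
```

{"fn": "drive_tool", "kwargs": {
  "series": [
    {"dx":0,"dy":0,"dz":0,"twist":5,"hand":-0.2},
    {"dx":0,"dy":0,"dz":0,"twist":5,"hand":-0.2},
    {"dx":0,"dy":0,"dz":0,"twist":5,"hand":-0.2},
    {"dx":0,"dy":0,"dz":0,"twist":5,"hand":-0.2}
  ]
}}

```text
t: 17.98
tcp_pos: [0.5141, -0.1017, 0.127]
tcp_rot: [-179.9, 0.1, 0.2]
wrist_force: [0.1, 0.5, -1.4]
opening: 0.0415
grasp_force: 29.7
```

Run:
```python
from h import *
for i in range(2): c=optics.read_camera('side')
s=manip.get_state();p=np.array(s['tcp_pos']);print(p,s['tcp_rot'],s['opening'])
go([.5182,-.1182,.115],0)
A=c["color"].astype(int); bl=(A[...,0]-A[...,2])>20
u=proj(c,p).astype(int); x0,y0=u-[25,30]; m=bl[y0:y0+50,x0:x0+50]; ys,xs=np.nonzero(m)
col=lambda x,y:(x.min(),x.max(),y.min(),y.max())
print("obs",col(xs+x0,ys+y0))
b=cover(c,[cyl(p[0],p[1],p[2]-.0184,p[2]-.0029,.028)],(0,0,560,420));yy,xx=np.nonzero(b>.5);print("mod",col(xx,yy))
cx=u[0]
for r in range(y0,y0+50): print(r,(A[r,cx-16:cx+17:2,0]-A[r,cx-16:cx+17:2,2]))
```

```text
[ 0.51437461 -0.10153284  0.12725811] [-1.79943449e+02  2.83011248e-02  2.29905716e-01] 0.04197441952557542
t 18.08 shift [0.0038 0.0167 0.0122] twist 0.23
obs (np.int64(277), np.int64(300), np.int64(161), np.int64(174))
mod (np.int64(276), np.int64(300), np.int64(155), np.int64(175))
130 [-11 -11  -4  -1   1   0  -1   2  -1   0  -2   2  -2  -2   0 -11 -11]
131 [-12 -11  -3  -1   0  -2  -1  -3   1   0   0   0  -1  -1  -4 -13 -11]
132 [-11 -12  -1  -2  -1  -2   1  -3   0  -1   0   2   0  -4  -2 -11 -10]
133 [-12  -9  -4   0  -2   3   0   0  -1  -1   0   0   1  -3  -3 -10 -10]
134 [-10  -9  -2  -1   0   1  -3  -1  -2   1  -1   0   0   1  -5 -12 -11]
135 [ -8  -7   1   0  -1  -4   0   0  -3   0  -2   2  -2   0  -6  -9 -10]
136 [ -1   0  -1  -1  -2  -3  -2   1   3   1  -3  -2   0   0  -7 -11 -11]
137 [  0   0  -1   1   0  -1  -1  -3   0  -2  -3  -2   2  -1  -1  -5 -10]
138 [ -1  -3  -1  -1   0  -2  -3  -1  -2  -2  -7  -1  -3   0   0  -2 -11]
139 [ -2   1   0  -1   0   1  -1   0  -1  -1  -1   1   1  -1   1  -1 -10]
140 [ -1  -2  -1  -1  -1  -3   0  -4  -1  -1  -1   0   0  -2   0   0 -11]

[... 2185 characters left out ...]
0  46  50  44  40  38  12 -12 -12]
171 [-12 -11 -12  -7  28  39  43  45  44  44  44  43  40  32  -2 -12 -11]
172 [ -9 -11 -12 -11  10  33  41  44  45  44  43  43  39  15 -11 -11 -11]
173 [-12 -11 -11 -11 -24 -11  36  41  43  44  43  38  21  -3 -10 -12 -13]
174 [-12 -11 -11 -13 -76 -81  11  32  33  34  24  -2 -16 -13 -11 -10 -11]
175 [-11 -12 -11 -35 -95 -93 -24   2  10 -12 -31 -56 -48 -13 -11 -10 -11]
176 [-10 -12 -12 -61 -80 -58 -40 -17  -4 -44 -54 -59 -56 -26 -12 -11 -11]
177 [-12 -13 -10 -73 -60 -52 -37 -25  -5 -33 -45 -59 -60 -40  -9 -13 -11]
178 [-11 -11 -11 -82 -58 -54 -27  -5  -4 -10 -31 -59 -58 -32 -11 -10 -12]
179 [-10 -10 -11 -80 -58 -56 -19  -2  -2  -4 -25 -56 -57 -29 -10 -11 -10]
```

{"fn": "drive_tool", "kwargs": {
  "series": [
    {"dx":0.0038,"dy":0.0167,"dz":0.012,"twist":0,"hand":-0.2},
    {"dx":0.0038,"dy":0.0167,"dz":0.02,"twist":0,"hand":-0.2},
    {"dx":0.0038,"dy":0.0167,"dz":0.028,"twist":0,"hand":-0.2},
    {"dx":0.0038,"dy":0.0167,"dz":0.033,"twist":0,"hand":-0.2},
    {"dx":0.0038,"dy":0.0167,"dz":0.033,"twist":0,"hand":-0.2},
    {"dx":0.0038,"dy":0.0167,"dz":0.033,"twist":0,"hand":-0.2}
  ]
}}

```text
t: 18.58
tcp_pos: [0.518, -0.1192, 0.0942]
tcp_rot: [-180.0, 0.1, 0.1]
wrist_force: [-0.3, 0.9, -1.9]
opening: 0.0419
grasp_force: 29.7
```

{"fn": "drive_tool", "kwargs": {
  "series": [
    {"dx":0,"dy":0,"dz":0.001,"twist":0,"hand":-0.2},
    {"dx":0,"dy":0,"dz":0.002,"twist":0,"hand":-0.2},
    {"dx":0,"dy":0,"dz":0.003,"twist":0,"hand":-0.2},
    {"dx":0,"dy":0,"dz":0.0035,"twist":0,"hand":-0.2},
    {"dx":0,"dy":0,"dz":0.0035,"twist":0,"hand":-0.2}
  ]
}}

```text
t: 19.0
tcp_pos: [0.5185, -0.1199, 0.0912]
tcp_rot: [-180.0, -0.0, -0.0]
wrist_force: [-1.5, 0.1, 1.9]
opening: 0.0417
grasp_force: 29.7
```

{"fn": "drive_tool", "kwargs": {
  "series": [
    {"dx":-0.0003,"dy":-0.0016,"dz":0,"twist":0,"hand":-0.2},
    {"dx":-0.0003,"dy":-0.0016,"dz":0,"twist":0,"hand":-0.2},
    {"dx":-0.0003,"dy":-0.0016,"dz":0.0005,"twist":0,"hand":-0.2},
    {"dx":-0.0003,"dy":-0.0016,"dz":0.001,"twist":0,"hand":-0.2},
    {"dx":-0.0003,"dy":-0.0016,"dz":0.001,"twist":0,"hand":-0.2}
  ]
}}

```text
t: 19.42
tcp_pos: [0.5183, -0.1187, 0.0904]
tcp_rot: [180.0, -0.0, -0.0]
wrist_force: [-0.9, -0.5, 5.0]
opening: 0.0421
grasp_force: 29.8
```

{"fn": "drive_tool", "kwargs": {
  "series": [
    {"dx":0,"dy":-0.0003,"dz":0,"twist":-3,"hand":-0.2},
    {"dx":0,"dy":-0.0003,"dz":0,"twist":-6,"hand":-0.2},
    {"dx":0,"dy":-0.0003,"dz":0,"twist":-9,"hand":-0.2},
    {"dx":0,"dy":-0.0003,"dz":0,"twist":-12,"hand":-0.2},
    {"dx":0,"dy":-0.0003,"dz":0,"twist":-12,"hand":-0.2}
  ]
}}

```text
t: 19.83
tcp_pos: [0.5179, -0.118, 0.09]
tcp_rot: [-180.0, -0.0, 12.1]
wrist_force: [0.2, -0.3, -0.8]
opening: 0.0415
grasp_force: 29.7
```

{"fn": "drive_tool", "kwargs": {
  "series": [
    {"dx":0,"dy":0,"dz":0,"twist":-3,"hand":-0.2},
    {"dx":0,"dy":0,"dz":0,"twist":-6,"hand":-0.2},
    {"dx":0,"dy":0,"dz":0,"twist":-9,"hand":-0.2},
    {"dx":0,"dy":0,"dz":0,"twist":-9,"hand":-0.2}
  ]
}}

```text
t: 20.17
tcp_pos: [0.5178, -0.1179, 0.0899]
tcp_rot: [-180.0, 0.0, 21.0]
wrist_force: [-0.0, -0.3, -1.1]
opening: 0.0416
grasp_force: 29.7
```

{"fn": "drive_tool", "kwargs": {
  "series": [
    {"dx":0,"dy":0,"dz":0.001,"twist":0,"hand":-0.2},
    {"dx":0,"dy":0,"dz":0.002,"twist":0,"hand":-0.2},
    {"dx":0,"dy":0,"dz":0.002,"twist":0,"hand":-0.2}
  ]
}}

```text
t: 20.42
tcp_pos: [0.5181, -0.118, 0.0878]
tcp_rot: [180.0, -0.0, 20.9]
wrist_force: [1.1, 0.2, -1.0]
opening: 0.0418
grasp_force: 29.7
```

{"fn": "drive_tool", "kwargs": {
  "series": [
    {"dx":0,"dy":0,"dz":0.001,"twist":0,"hand":-0.2},
    {"dx":0,"dy":0,"dz":0.002,"twist":0,"hand":-0.2},
    {"dx":0,"dy":0,"dz":0.003,"twist":0,"hand":-0.2},
    {"dx":0,"dy":0,"dz":0.004,"twist":0,"hand":-0.2},
    {"dx":0,"dy":0,"dz":0.0045,"twist":0,"hand":-0.2},
    {"dx":0,"dy":0,"dz":0.0045,"twist":0,"hand":-0.2}
  ]
}}

```text
t: 20.92
tcp_pos: [0.5181, -0.118, 0.0835]
tcp_rot: [180.0, -0.0, 21.0]
wrist_force: [1.6, 0.8, -0.8]
opening: 0.0415
grasp_force: 29.7
```

{"fn": "drive_tool", "kwargs": {
  "series": [
    {"dx":0,"dy":0,"dz":0.0005,"twist":0,"hand":-0.2},
    {"dx":0,"dy":0,"dz":0.001,"twist":0,"hand":-0.2},
    {"dx":0,"dy":0,"dz":0.001,"twist":0,"hand":-0.2}
  ]
}}

```text
t: 21.17
tcp_pos: [0.5182, -0.1181, 0.0825]
tcp_rot: [180.0, -0.0, 21.0]
wrist_force: [1.6, 0.8, 0.2]
opening: 0.042
grasp_force: 29.7
```

{"fn": "drive_tool", "kwargs": {
  "series": [
    {"dx":0,"dy":0,"dz":0.001,"twist":0,"hand":-0.2},
    {"dx":0,"dy":0,"dz":0.002,"twist":0,"hand":-0.2},
    {"dx":0,"dy":0,"dz":0.003,"twist":0,"hand":-0.2},
    {"dx":0,"dy":0,"dz":0.004,"twist":0,"hand":-0.2},
    {"dx":0,"dy":0,"dz":0.004,"twist":0,"hand":-0.2}
  ],
  "squeeze": 45
}}

```text
t: 21.58
tcp_pos: [0.5182, -0.1181, 0.0788]
tcp_rot: [-180.0, -0.0, 21.0]
wrist_force: [0.1, 2.0, 6.4]
opening: 0.0415
grasp_force: 44.7
```

{"fn": "drive_tool", "kwargs": {
  "series": [
    {"dx":0,"dy":0,"dz":0.001,"twist":0,"hand":-0.2},
    {"dx":0,"dy":0,"dz":0.0015,"twist":0,"hand":-0.2},
    {"dx":0,"dy":0,"dz":0.0015,"twist":0,"hand":-0.2},
    {"dx":0,"dy":0,"dz":0.0015,"twist":0,"hand":-0.2}
  ]
}}

```text
t: 21.92
tcp_pos: [0.5182, -0.1181, 0.0775]
tcp_rot: [-180.0, -0.0, 21.0]
wrist_force: [-0.6, 1.6, 6.9]
opening: 0.0415
grasp_force: 44.7
```

{"fn": "drive_tool", "kwargs": {
  "series": [
    {"dx":0,"dy":0,"dz":0.0008,"twist":0,"hand":-0.2},
    {"dx":0,"dy":0,"dz":0.0016,"twist":0,"hand":-0.2},
    {"dx":0,"dy":0,"dz":0.0016,"twist":0,"hand":-0.2},
    {"dx":0,"dy":0,"dz":0.0016,"twist":0,"hand":-0.2}
  ]
}}

```text
t: 22.25
tcp_pos: [0.5183, -0.1182, 0.076]
tcp_rot: [-180.0, -0.0, 21.0]
wrist_force: [-1.0, 1.4, 9.3]
opening: 0.0418
grasp_force: 44.7
```

{"fn": "drive_tool", "kwargs": {
  "series": [
    {"dx":0,"dy":0,"dz":0,"twist":-4,"hand":-0.2},
    {"dx":0,"dy":0,"dz":0,"twist":-8,"hand":-0.2},
    {"dx":0,"dy":0,"dz":0,"twist":-12,"hand":-0.2},
    {"dx":0,"dy":0,"dz":0,"twist":-16,"hand":-0.2},
    {"dx":0,"dy":0,"dz":0,"twist":-20,"hand":-0.2},
    {"dx":0,"dy":0,"dz":0,"twist":-20,"hand":-0.2}
  ]
}}

```text
t: 22.75
tcp_pos: [0.5182, -0.1182, 0.0761]
tcp_rot: [180.0, -0.1, 41.2]
wrist_force: [-1.0, 0.3, 9.2]
opening: 0.0415
grasp_force: 44.7
```

```bash
python3 -c "
from h import *
s=manip.get_state();print(s['tcp_pos'],s['tcp_rot'],s['wrist_force'],s['ft_torque'])"
```

```text
[ 0.51818443 -0.11823045  0.07609408] [ 1.79998165e+02 -5.46282646e-02  4.11799227e+01] [-0.9710208   0.33973557  9.20526748] [0.27542278 0.29328159 0.06492171]
```

Torque is negligible, so it turns freely. Continuing to about yaw 106°.

{"fn": "drive_tool", "kwargs": {
  "series": [
    {"dx":0,"dy":0,"dz":0,"twist":-5,"hand":-0.2},
    {"dx":0,"dy":0,"dz":0,"twist":-10,"hand":-0.2},
    {"dx":0,"dy":0,"dz":0,"twist":-15,"hand":-0.2},
    {"dx":0,"dy":0,"dz":0,"twist":-20,"hand":-0.2},
    {"dx":0,"dy":0,"dz":0,"twist":-25,"hand":-0.2},
    {"dx":0,"dy":0,"dz":0,"twist":-30,"hand":-0.2},
    {"dx":0,"dy":0,"dz":0,"twist":-35,"hand":-0.2},
    {"dx":0,"dy":0,"dz":0,"twist":-35,"hand":-0.2}
  ]
}}

```text
t: 23.42
tcp_pos: [0.518, -0.1181, 0.0761]
tcp_rot: [180.0, -0.0, 76.2]
wrist_force: [-1.5, 1.1, 9.6]
opening: 0.0418
grasp_force: 44.7
```

{"fn": "drive_tool", "kwargs": {
  "series": [
    {"dx":0,"dy":0,"dz":0,"twist":-5,"hand":-0.2},
    {"dx":0,"dy":0,"dz":0,"twist":-10,"hand":-0.2},
    {"dx":0,"dy":0,"dz":0,"twist":-15,"hand":-0.2},
    {"dx":0,"dy":0,"dz":0,"twist":-20,"hand":-0.2},
    {"dx":0,"dy":0,"dz":0,"twist":-25,"hand":-0.2},
    {"dx":0,"dy":0,"dz":0,"twist":-30,"hand":-0.2},
    {"dx":0,"dy":0,"dz":0,"twist":-30,"hand":-0.2},
    {"dx":0,"dy":0,"dz":0,"twist":-30,"hand":-0.2}
  ]
}}

```text
t: 24.08
tcp_pos: [0.5179, -0.1183, 0.076]
tcp_rot: [180.0, -0.0, 106.0]
wrist_force: [-1.9, 1.6, 10.1]
opening: 0.042
grasp_force: 44.7
```

{"fn": "drive_tool", "kwargs": {
  "series": [
    {"dx":0,"dy":0,"dz":-0.0006,"twist":0,"hand":-0.2},
    {"dx":0,"dy":0,"dz":-0.0012,"twist":0,"hand":-0.2},
    {"dx":0,"dy":0,"dz":-0.0018,"twist":0,"hand":-0.2},
    {"dx":0,"dy":0,"dz":-0.0018,"twist":0,"hand":-0.2}
  ]
}}

```text
t: 24.42
tcp_pos: [0.5178, -0.1182, 0.0774]
tcp_rot: [-180.0, 0.0, 106.0]
wrist_force: [-0.5, -0.7, 5.0]
opening: 0.0418
grasp_force: 44.7
```

{"fn": "drive_tool", "kwargs": {
  "series": [
    {"dx":0,"dy":0,"dz":-0.0006,"twist":0,"hand":-0.2},
    {"dx":0,"dy":0,"dz":-0.001,"twist":0,"hand":-0.2},
    {"dx":0,"dy":0,"dz":-0.001,"twist":0,"hand":-0.2}
  ]
}}

```text
t: 24.67
tcp_pos: [0.5178, -0.1182, 0.0779]
tcp_rot: [-180.0, 0.0, 106.0]
wrist_force: [1.4, -0.3, -2.4]
opening: 0.0418
grasp_force: 44.7
```

Run:
```python
from h import *
c=optics.read_camera('side')
s=manip.get_state();p=np.array(s['tcp_pos']);print(p,s['wrist_force'],s['ft_torque'])
A=c["color"].astype(int); d=A[...,0]-A[...,2]
u=proj(c,[.518,-.118,.06]).astype(int);print(u)
for r in range(u[1]-16,u[1]+16): print(r,d[r,u[0]-14:u[0]+15])
for b in(.0585,.061):
  print(b,"disc bottom front",proj(c,[.518,-.09,b]),"disc top back/front",proj(c,[.518,-.146,b+.0155]),proj(c,[.518,-.09,b+.0155]))
cv2.imwrite('pics/s7.png',cv2.resize(c['color'][135:225,235:335],None,fx=7,fy=6.5,interpolation=2))
```

```text
[ 0.5177696  -0.11816772  0.07790773] [ 1.54345394  0.03956799 -2.10419341] [-0.08363043 -0.30014727  0.07581476]
[287 179]
163 [  1  -1   0  -2  -2   1  -5 -10 -12 -12 -10 -10 -12 -13 -12 -12 -11 -12
  -7  14  50  38  18   0  -2  -2  -2  -1  -1]
164 [ -1  -4  -3  -4   4  29  16  -9 -11 -11 -12 -11 -12 -12 -11 -11 -12 -11
  -8   7  44  57  39   3  -3  -2  -1  -1   0]
165 [  0  -1  -2   1   5  34  28   0 -12 -12 -13 -13 -12 -14 -13 -12 -11 -14
  -6   4  36  55  39   5  -1  -3   0  -1  -2]
166 [ -2   1  -1  -4   4  34  32   2 -13 -10  -7  -5  -4  -2   0  -2  -4  -6
  -5   4  35  53  43  13  -3  -2  -1  -4  -2]
167 [-2 -2 -3 -3  4 36 42  8 -5 10 33 44 49 57 67 58 48 36 19 13 28 48 48 26
  2 -3 -1 -1  0]
168 [ -1  -4   0  -3   2  34  53  44  59  84  92  97  97  97 100  98  97  94
  84  58  29  41  56  40   4  -4  -3  -1   1]
169 [ -2   0   1  -1   0  28  48  62  85 100 102  99 101 100 100 102 101 103
  97  67  31  42  60  49  15  -3  -1   0  -1]
170 [ -2   0  -1  -3  -1  14  40  61  77  96 100  97  94  95  93  93  93  96
  98  79  38  37  45  35  12  -3   1   1   2]
171 [-1  1 -1 -3 -5  
[... 2255 characters left out ...]
3 -37 -39 -35 -25 -21
 -10  -8  -3  -2  -4  -3  -2  -4  -3  -2  -4]
191 [-7 -5 -5 -7 -3 -4 -3 -4 -2 -4 -4 -4 -7 -5 -4 -4 -4 -4 -1 -3 -2 -3 -4 -4
 -2 -4 -4 -5 -4]
192 [-5 -4 -3 -5 -4 -5 -3 -1 -5 -2 -5 -4 -2 -4 -4 -3 -2 -2 -2 -1 -4 -3 -3 -4
 -5 -3 -4 -3 -4]
193 [-2 -3 -4 -3 -3 -4 -5 -3 -3 -4 -3 -4 -3 -3 -4 -6 -3 -5 -2 -3 -6 -3 -4 -4
 -4 -5 -3 -4 -4]
194 [-3 -5 -3 -2 -5 -2 -4 -2 -3 -4 -3 -4 -4 -4 -4 -4 -5 -3 -2 -4 -4 -5 -5 -5
 -5 -4 -4 -2 -3]
0.0585 disc bottom front [285.67492967 187.37446386] disc top back/front [288.37002102 167.32761967] [285.63383208 182.25109161]
0.061 disc bottom front [285.66834745 186.55390102] disc top back/front [288.36714057 166.5006788 ] [285.62713862 181.41666027]
```

View pics/s7.png

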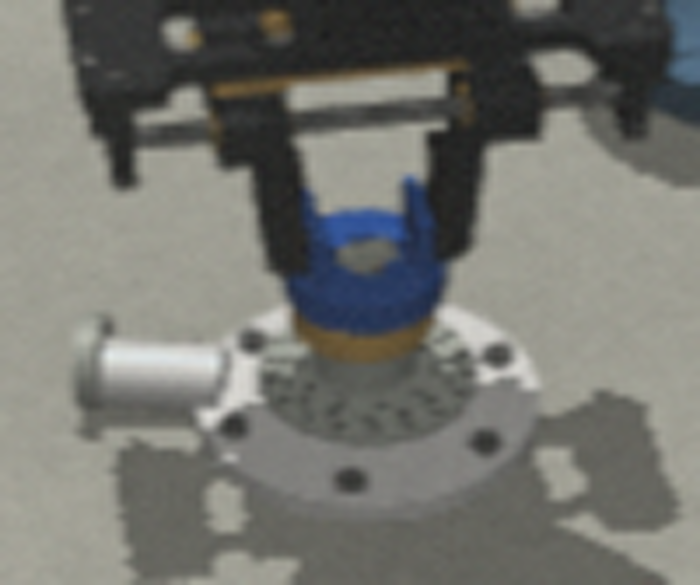

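The cap is level on the stack, gripped at the wings, at picture (365,270). I'll judge how deep the stack is by comparing the ring's lower edge with the earlier free picture.

Run:
```python
from h import *
c=optics.read_camera('side'); a=cv2.imread('pics/after_ring.png').astype(float); b=c['color'][135:225,235:335].astype(float)
da=(a[...,2]-a[...,0]);db=(b[...,2]-b[...,0])
for n,d in(("free",da),("now",db)):
    pr=d[40:64,48:56].mean(1); print(n,pr.round().astype(int))
    k=[i for i in range(len(pr)-1) if pr[i]>28>=pr[i+1]][-1]; print(135+40+k+(pr[k]-28)/(pr[k]-pr[k+1]))
```

```text
free [20 29 24 10  7 19 43 56 58 58 50 49 49 38  7  3  4  4  4  4  4  4  4  3]
188.31967213114754
now [ -3 -19 -46 -53 -54 -56 -55 -46 -45 -46 -34  10  49  51  46  31   4   4
   3   4   4   4   3   4]
190.1042654028436
```

The ring is 1.78 px lower, which is 5.5 mm, so the head is on the lands and not yet in the groove. I'll press again, turn further and test.

{"fn": "drive_tool", "kwargs": {
  "series": [
    {"dx":0,"dy":0,"dz":0.001,"twist":0,"hand":-0.2},
    {"dx":0,"dy":0,"dz":0.0022,"twist":0,"hand":-0.2},
    {"dx":0,"dy":0,"dz":0.0022,"twist":-4,"hand":-0.2},
    {"dx":0,"dy":0,"dz":0.0022,"twist":-8,"hand":-0.2},
    {"dx":0,"dy":0,"dz":0.0022,"twist":-8,"hand":-0.2}
  ]
}}

```text
t: 25.18
tcp_pos: [0.5179, -0.1182, 0.0766]
tcp_rot: [180.0, -0.0, 114.2]
wrist_force: [-1.8, 0.5, 7.8]
opening: 0.0418
grasp_force: 44.7
```

{"fn": "drive_tool", "kwargs": {
  "series": [
    {"dx":0,"dy":0,"dz":-0.0008,"twist":0,"hand":-0.2},
    {"dx":0,"dy":0,"dz":-0.0016,"twist":0,"hand":-0.2},
    {"dx":0,"dy":0,"dz":-0.0022,"twist":0,"hand":-0.2},
    {"dx":0,"dy":0,"dz":-0.0022,"twist":0,"hand":-0.2}
  ]
}}

```text
t: 25.52
tcp_pos: [0.5178, -0.1179, 0.0786]
tcp_rot: [-180.0, -0.0, 114.0]
wrist_force: [-1.0, 0.7, 6.0]
opening: 0.0419
grasp_force: 44.7
```

{"fn": "drive_tool", "kwargs": {
  "series": [
    {"dx":0,"dy":0,"dz":0.0005,"twist":-2.5,"hand":-0.2},
    {"dx":0,"dy":0,"dz":0.0005,"twist":-5,"hand":-0.2},
    {"dx":0,"dy":0,"dz":-0.0005,"twist":-5,"hand":-0.2},
    {"dx":0,"dy":0,"dz":-0.001,"twist":-5,"hand":-0.2},
    {"dx":0,"dy":0,"dz":-0.001,"twist":-5,"hand":-0.2}
  ]
}}

```text
t: 25.93
tcp_pos: [0.5176, -0.1175, 0.0792]
tcp_rot: [-180.0, -0.1, 119.0]
wrist_force: [-2.2, 2.8, 5.6]
opening: 0.0419
grasp_force: 44.7
```

{"fn": "drive_tool", "kwargs": {
  "series": [
    {"dx":0,"dy":0,"dz":-0.0006,"twist":0,"hand":-0.2},
    {"dx":0,"dy":0,"dz":-0.001,"twist":0,"hand":-0.2},
    {"dx":0,"dy":0,"dz":-0.001,"twist":0,"hand":-0.2}
  ]
}}

```text
t: 26.18
tcp_pos: [0.5176, -0.1175, 0.0796]
tcp_rot: [-180.0, -0.0, 119.0]
wrist_force: [-0.1, 3.0, -5.2]
opening: 0.042
grasp_force: 44.7
```

{"fn": "drive_tool", "kwargs": {
  "series": [
    {"dx":0,"dy":0,"dz":0.0004,"twist":0,"hand":-0.2},
    {"dx":0,"dy":0,"dz":0.0004,"twist":0,"hand":-0.2}
  ]
}}

```text
t: 26.35
tcp_pos: [0.5176, -0.1176, 0.0796]
tcp_rot: [-180.0, -0.1, 119.0]
wrist_force: [-1.0, 3.8, -2.0]
opening: 0.042
grasp_force: 44.7
```

```bash
cat > chk.py <<'E'
from h import *
c=optics.read_camera('side'); b=c['color'][135:225,235:335].astype(float); d=b[...,2]-b[...,0]
pr=d[40:64,48:56].mean(1); k=[i for i in range(len(pr)-1) if pr[i]>28>=pr[i+1]][-1]; e=175+k+(pr[k]-28)/(pr[k]-pr[k+1]); print(e,"down mm",(e-188.32)/.3236)
s=manip.get_state();print(s['t'],s['tcp_pos'],s['tcp_rot'],s['wrist_force'],s['ft_torque'],s['opening'])
E
python3 chk.py
```

```text
189.62755102040816 down mm 4.040639741681612
26.4 [ 0.51756702 -0.11757798  0.07954642] [-1.79966032e+02 -5.80992077e-02  1.19008945e+02] [-0.9287518   3.99535212 -1.8180146 ] [ 0.88690733  0.04630312 -0.03359956] 0.04176996257639522
```

{"fn": "drive_tool", "kwargs": {
  "series": [
    {"dx":0.0007,"dy":0.0004,"dz":0.001,"twist":0,"hand":-0.2},
    {"dx":0.0007,"dy":0.0004,"dz":0.001,"twist":-3,"hand":-0.2},
    {"dx":0.0007,"dy":0.0004,"dz":0.0,"twist":-3,"hand":-0.2},
    {"dx":0.0007,"dy":0.0004,"dz":-0.0006,"twist":-3,"hand":-0.2},
    {"dx":0.0007,"dy":0.0004,"dz":-0.0006,"twist":-3,"hand":-0.2}
  ]
}}

```text
t: 26.82
tcp_pos: [0.5174, -0.1172, 0.0797]
tcp_rot: [-180.0, -0.0, 122.0]
wrist_force: [0.9, 3.4, -9.5]
opening: 0.0419
grasp_force: 44.7
```

```bash
python3 chk.py
```

```text
189.67032967032966 down mm 4.172835816840764
26.8667 [ 0.5174321  -0.11724929  0.07973967] [-1.79946337e+02 -3.33831918e-02  1.21967905e+02] [  0.71802773   2.19155486 -11.64977529] [ 0.61432332 -0.2102651   0.06973802] 0.0416056654789101
```

{"fn": "drive_tool", "kwargs": {
  "series": [
    {"dx":0,"dy":0,"dz":0.0008,"twist":0,"hand":-0.2},
    {"dx":0,"dy":0,"dz":0.0008,"twist":0,"hand":-0.2},
    {"dx":0,"dy":0,"dz":0.0008,"twist":0,"hand":0.0},
    {"dx":0,"dy":0,"dz":0.0008,"twist":0,"hand":0.2},
    {"dx":0,"dy":0,"dz":0.0008,"twist":0,"hand":0.3},
    {"dx":0,"dy":0,"dz":0.0008,"twist":0,"hand":0.4}
  ]
}}

```text
t: 27.37
tcp_pos: [0.5188, -0.1181, 0.0802]
tcp_rot: [179.9, 0.1, 122.0]
wrist_force: [-0.1, -0.3, -0.2]
opening: 0.0611
grasp_force: 0.0
```

{"fn": "drive_tool", "kwargs": {
  "series": [
    {"dx":0,"dy":0,"dz":-0.01,"twist":0,"hand":0.4},
    {"dx":0,"dy":0,"dz":-0.04,"twist":0,"hand":0.4},
    {"dx":0,"dy":0,"dz":-0.08,"twist":0,"hand":0.4},
    {"dx":0,"dy":0,"dz":-0.12,"twist":0,"hand":0.4},
    {"dx":0,"dy":0,"dz":-0.12,"twist":0,"hand":0.4}
  ]
}}

```text
t: 27.78
tcp_pos: [0.5225, -0.1187, 0.2077]
tcp_rot: [179.4, 0.5, 121.9]
wrist_force: [1.2, -0.1, -0.9]
opening: 0.0615
grasp_force: 0.0
```

```bash
python3 chk.py
python3 - <<'E'
from h import *
np.set_printoptions(precision=4,suppress=True)
c=optics.read_camera('side'); A=c['color'].astype(int); d=A[...,0]-A[...,2]
m=d>15; u=proj(c,[.518,-.118,.08]).astype(int); o=np.zeros_like(m); s=np.s_[u[1]-30:u[1]+25,u[0]-25:u[0]+20]; o[s]=m[s]
n,l,st,_=cv2.connectedComponentsWithStats(o.astype(np.uint8)); k=1+st[1:,4].argmax(); o=l==k; print(st[k])
cs,_=cv2.findContours(o.astype(np.uint8),0,1); f=np.zeros(o.shape,np.uint8); cv2.drawContours(f,cs,-1,1,-1)
for z in(.0585,.061,.0625):
    def model(p):
        H=cap_model(p); 
        return [h+[0,0,z] for h in H]
    print(z,fit(c,f>0,model,[.518,-.118,0]))
b=c["color"][135:225,235:335]; cv2.imwrite("pics/end.png",cv2.resize(b,None,fx=7,fy=6.5,interpolation=2))
E
```

```text
189.70186335403727 down mm 4.2702823054304035
27.8333 [ 0.52103573 -0.11818126  0.20457829] [179.58785825   0.34175718 121.96392388] [ 0.72856959 -0.08627428 -0.46419888] [-0.02510692  0.04276848  0.02730494] 0.061730894240422586
[275 161  24  25 395]
0.0585 (array([ 0.52  , -0.124 ,  2.1018]), np.float64(41.88235294117647), np.float64(423.0))
0.061 (array([ 0.5197, -0.1207,  2.1087]), np.float64(43.8), np.float64(423.0))
0.0625 (array([ 0.5196, -0.1194,  2.1029]), np.float64(44.8), np.float64(423.0))
```

{"fn": "drive_tool", "kwargs": {
  "series": [
    {"dx":0.25,"dy":0,"dz":0,"twist":0,"hand":0.4},
    {"dx":0.25,"dy":0,"dz":0,"twist":0,"hand":0.4},
    {"dx":0.25,"dy":0,"dz":0,"twist":0,"hand":0.4},
    {"dx":0.25,"dy":0,"dz":0,"twist":0,"hand":0.4},
    {"dx":0.25,"dy":0,"dz":0,"twist":0,"hand":0.4},
    {"dx":0.25,"dy":0,"dz":0,"twist":0,"hand":0.4},
    {"dx":0.25,"dy":0,"dz":0,"twist":0,"hand":0.4},
    {"dx":0.25,"dy":0,"dz":0,"twist":0,"hand":0.4}
  ]
}}

```text
t: 28.55
tcp_pos: [0.3838, 0.096, 0.199]
tcp_rot: [-179.9, -0.0, 122.3]
wrist_force: [-0.3, 1.2, -0.3]
opening: 0.0618
grasp_force: 0.0
```

Run:
```python
from h import *
np.set_printoptions(precision=4,suppress=True)
J=[]
for n in("side","top"):
    c=optics.read_camera(n); A=c['color'].astype(int); d=A[...,0]-A[...,2]
    u=proj(c,[.518,-.118,.075]).astype(int)
    m=(d>30) if n=="top" else d>15; o=np.zeros_like(m); s=np.s_[u[1]-20:u[1]+18,u[0]-20:u[0]+20]; o[s]=m[s]
    l=cv2.connectedComponentsWithStats(o.astype(np.uint8)); k=1+l[2][1:,4].argmax(); o=l[1]==k
    cs,_=cv2.findContours(o.astype(np.uint8),0,1); f=np.zeros(o.shape,np.uint8); cv2.drawContours(f,cs,-1,1,-1)
    for z in(.0585,.061): print(n,z,fit(c,f>0,lambda p:[h+[0,0,z] for h in cap_model(p)],[.518,-.118,0]))
    I=A[...,2]-A[...,0]
    if n=="side":
        a=cv2.imread('pics/after_ring.png').astype(int); a=a[...,2]-a[...,0]; b=I[135:225,235:335]
        for nm,q in(("free",a),("now",b)):
            e=[]
            for r in range(45,54): 
                xs=np.nonzero(q[r,30:75]>28)[0]; e.append((r,xs.min()+30,xs.max()+30) if len(xs) else (r,))
            print(nm,[tuple(map(int,t)) for t in e])
# ring left/right extents (z from lateral edge rows)
```

```text
side 0.0585 (array([ 0.5219, -0.1238,  1.913 ]), np.float64(62.00392156862745), np.float64(398.0))
side 0.061 (array([ 0.5215, -0.1205, -1.2335]), np.float64(64.38431372549019), np.float64(398.0))
free [(45, 42, 62), (46, 42, 61), (47, 43, 61), (48, 43, 61), (49, 43, 60), (50, 44, 60), (51, 45, 59), (52, 46, 58), (53, 48, 55)]
now [(45,), (46,), (47,), (48,), (49,), (50, 43, 60), (51, 43, 60), (52, 44, 59), (53, 45, 58)]
top 0.0585 (array([ 0.5196, -0.1183,  2.211 ]), np.float64(19.909803921568624), np.float64(294.0))
top 0.061 (array([ 0.5192, -0.1177,  2.7854]), np.float64(21.023529411764706), np.float64(294.0))
```

```bash
python3 -c "
from h import *
print(manip.finish_job())"
```

```text
the job is handed in; nothing more can be done
None
```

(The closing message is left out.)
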